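Clear the setting yokes and start the record press

ROBOT

A 6-joint arm with a two-finger parallel gripper is mounted at the origin on the work surface. World frame = base frame: x ahead of the robot, y to its left, z up, the work surface at z = 0. Lengths are in m, angles in degrees, forces in N, time in s.
With the tool pointing down it reaches from about 0.4 to 0.825 m from the base axis. Payload 7 kg.
Tool frame: the origin (TCP) lies between the finger pads; the fingertips stand 22 mm ahead of it and the grasp point (between the pads) lies 3 mm ahead of it; z points along the fingers, y is the line along which they close (so a half turn about z gives the same grasp; the last joint's range is limited). The gripper opens to 88 mm and grips with 3 to 60 N. Pads are 19 mm wide; open, the fingers measure 130 mm over their backs; the gripper's body (78 mm by 193 mm) begins 47 mm behind the grasp point.
Start: joints at [-49.441, 20.546, 0.682, 0, -70.136, -16.507], TCP at [0.275, -0.616, 0.249] pointing down, gripper open.
Joint ranges: [-176.03, 176.03], [-82.01, 121.73], [-58.28, 71.71], [-173.87, 95.51], [-174.79, -0.11], [-173.66, 173.66]. Speed limits (degrees/s): [136.94, 136.94, 172.46, 180, 180, 180].

INTERFACE

Orientations are given as [roll, pitch, yaw] about the fixed x, y, z axes, in that order (R = Rz(yaw) Ry(pitch) Rx(roll)).
In Python, from plant import r, vision gives the robot as it stands.
- The arm moves only by the shell command python3 -m pendant 'ROWS' [FORCE]. ROWS is JSON, a list that holds one entry, the list of rows, each a list of 7 numbers: the shift along the tool's x, y, z scaled (see below), then the turn, a rotation vector about the tool's x, y, z scaled (see below), then the opening, from -1 (shut) to 1 (fully open). In form: [[[x, y, z, wx, wy, wz, fingers], ...]]. A call has exactly 8 rows; each row shifts and turns the commanded pose from where the row before left it, along the tool's axes as they then stand; what a row does not reach is not made up. The controller multiplies each number of a shift by 20 mm and each number of a turn by 4 degrees. A row lasts 1/10 s, in which the tool goes at most 50 mm and 8.59 degrees, less where a joint would pass 70% of its speed; a pose out of reach is approached as far as the arm can. A call with a number of a shift or a turn outside -1 to 1 is refused whole. A call with a gripper value outside its range is refused whole. The fingers move at their own pace and stop on an object; FORCE is the grip in N (left out, the last holds). Time passes only in rows, so rows that do not move let the fingers close, or fill a call up. It gives the time, the measured TCP pose, the force, the opening and the grip force at its end, in the units of the state.
- r.get_state(): the state, without advancing time (a new reading comes with each control period).
- vision.capture(name): name is "scene" or "side" or "wrist"; returns a dict with "frame" (420x560x3 uint8, blue, green, red), "depth" (420x560 float32, m along the optical axis (not along the pixel's ray), 0 where there is no reading), "camera_matrix" (3x3 intrinsics, pixels), "extrinsics" (4x4, takes a point from world to camera coordinates); the wrist camera has in their place "hand_eye" (4x4, takes a point from camera to tool coordinates, whose origin is the TCP and whose axes are the flange's). Camera axes: x right, y up, looking along -z (the intrinsics and any distortion apply to the point x, -y, -z); pixel columns grow to the right and rows downward; lengths in m; the calibration is good to about 2 mm. A picture is of the moment at which its call begins: read the wrist's pose just before it.
- r.close_job(): hands the job in; it is judged then, once.
The state is a dict: "time_s": time; "joints": joint angles; "qd": joint speeds; "joint_torque": joint torques, N m; "tcp_pos": TCP position; "eef_rot": TCP orientation; "contact_force": force on the tool from outside, world axes, zero at the start; "moment": the same for the moment, N m; "gripper_width": finger opening in m; "gripper_force": force on a finger pad.
Only numpy, scipy, OpenCV 4.12 (cv2) and the standard library are available. Lean on these libraries where they do the work, as an engineer would, in place of code of your own. Each camera call takes 0.05 s, during which the arm holds its last target. There are 200 camera calls.

TASK

Make the record press ready and start it: first take every orange setting yoke off the steel mould plate and hang it astride the rail, let go and hanging still. Then turn the black selector clockwise until it clicks over and stays, and after that press the console keys fully in, one at a time, in the order yellow, white, blue, green. Leave the red stop button, the bottle, the tub and the mallet alone.

Things in the scene. Friction and masses are not known exactly. Their poses are not given: they have to be found in the camera images.
- yoke0: orange setting yoke: steel saddle, an upside-down U, 90 (x) by 50 (y) by 130 mm, 0.3 kg, may be absent. Origin: centre of its foot level, z up. Legs 12 mm thick at x = -38 and 38 mm, 64 mm gap; ridged roof, underside 80 mm high at x = 0, 64 mm at the legs. On top a black grip tab 12 mm (x) by 36 mm (y), 91 to 130 mm high: pinch across x. Hangs with the roof on the bar, own y along it
- yoke1: another setting yoke just like yoke0, may be absent
- yoke2: another setting yoke just like yoke0, may be absent
- yoke3: another setting yoke just like yoke0, may be absent
- mould: round steel mould plate, 304 mm across, 24 mm thick, fixed on the bench; the yokes stand on its top. Origin: centre of its underside
- rail: fixed steel rail: round bar 16 mm thick, 340 mm long, its axis 160 mm above the bench and along the rail's own y, on a blue 22 mm post at each end. Origin: on the bench under the middle of the bar
- rail_mid (a point): middle of the rail bar, on its axis (160 mm above the bench); y runs along the bar
- console: fixed blue control console, 150 (x) by 270 (y) by 50 mm high, carrying four keys in a row along its far (+x) side, 58 mm apart, and the selector and the red stop button on its near side. Origin: centre of its underside
- key_yellow (a joint): yellow key: how far it is pressed, 0 (up) to 0.006 m (fully in); about 5 N, springs back
- key_yellow_top (a point): centre of the yellow key's top: a round yellow button 30 mm across in a black collar, standing about 10 mm above the collar, pressed straight down; its place in the row changes from start to start
- key_white (a joint): white key: how far it is pressed, 0 (up) to 0.006 m (fully in); about 5 N, springs back
- key_white_top (a point): centre of the white key's top: a round white button 30 mm across in a black collar, standing about 10 mm above the collar, pressed straight down; its place in the row changes from start to start
- key_blue (a joint): blue key: how far it is pressed, 0 (up) to 0.006 m (fully in); about 5 N, springs back
- key_blue_top (a point): centre of the blue key's top: a round blue button 30 mm across in a black collar, standing about 10 mm above the collar, pressed straight down; its place in the row changes from start to start
- key_green (a joint): green key: how far it is pressed, 0 (up) to 0.006 m (fully in); about 5 N, springs back
- key_green_top (a point): centre of the green key's top: a round green button 30 mm across in a black collar, standing about 10 mm above the collar, pressed straight down; its place in the row changes from start to start
- selector (a joint): selector switch: 0 at the stop where it starts, 1.3 rad at its other stop, growing clockwise seen from above. A detent half way (0.65 rad): short of it the switch springs back, past it it clicks over to 1.3 by itself; at most about 0.1 N m
- selector_grip (a point): point on the selector's axis at the height to grip. The black grip bar is 42 mm long along this point's x (with a white pointer mark on its top), 14 mm wide along y (pinch it there), 32 mm tall; the bar's top is 7 mm above this point. The point turns with the switch
- stop (a joint): red stop button: how far it is pressed (m); to be left alone
- stop_top (a point): centre of the top of the red stop button, 36 mm across in a yellow collar, near side of the console; not to be pressed
- cleaner: bystander: white plastic bottle with a blue cap, 64 mm across, 170 mm tall; origin: centre of its underside
- tub: bystander: white tub with a lid, 90 mm across, 85 mm tall; origin: centre of its underside
- mallet: bystander: rubber mallet with a wooden handle, lying on the bench, handle along its own x
Not all that is in view belongs to the job. Leave any purple look-alike of the yoke1 alone.

How it is judged:
By the outcome, as a careful person would: the job done as asked, in the order asked, and still so for the second after the job is handed in, with the robot touching nothing.
Of yoke0, yoke1, yoke2, yoke3 only 3 to 4 are there at a start; the rules pass over those that are not, and their reading is None.
At some moment in a run one of yoke0, yoke1, yoke2, yoke3 may be knocked a few centimetres aside while the robot is not near it.
Once in a run the grip may slacken for a moment while it holds something.
It also fails if it takes over 208 s, if anything falls off the work surface, if the arm or the gripper's body presses on something with over 40 N, if the wrist force passes 120 N, or if a joint passes its speed limit or range.

## Working session

There is one attempt and no reset: what is moved stays moved. The work goes in short steps, Python scripts to look and compute and a shell command to move; the robot and the scene stay as the last step left them, time stands still between calls to the robot, and variables do not carry over. Pictures are saved under pics/ and viewed, at most 14 in all, crops included, and the job is handed in when it is done.

```bash
ls; mkdir -p pics; python3 - <<'E'
from plant import r, vision
import cv2,numpy as np
print(r.get_state())
for n in("scene","side"):
    c=vision.capture(n); cv2.imwrite(f"pics/{n}0.png",c["frame"]); np.savez(f"{n}0.npz",**c)
    print(n,c["camera_matrix"],c["extrinsics"],[k for k in c])
E
```

```text
pics
{'time_s': 0.0, 'joints': array([-4.94402452e+01,  2.05931175e+01,  6.33888972e-01, -2.07814193e-02,
       -7.01354921e+01, -1.65071762e+01]), 'qd': array([ 0.00549301,  0.00343511,  0.0307086 ,  0.04154347,  0.15486124,
       -0.03373236]), 'joint_torque': array([ 3.24252669e-04, -5.82723498e+01,  2.93041545e+01,  6.99675098e+00,
        6.74502837e-03, -2.27330665e-04]), 'tcp_pos': array([ 0.27491451, -0.61598547,  0.24760246]), 'eef_rot': array([ 1.79903632e+02, -8.18568526e-03, -1.55954492e+02]), 'contact_force': array([ 0.14681336, -0.83708278, -0.0175763 ]), 'moment': array([0.02936362, 0.01051594, 0.0006573 ]), 'gripper_force': 0.0, 'gripper_width': 0.08765105534849692}
scene [[493.26807274   0.         279.45082013]
 [  0.         493.26807274 210.82959145]
 [  0.           0.           1.        ]] [[-0.44320382  0.8964038   0.00553208  0.27112718]
 [-0.5555945  -0.27953198  0.78305595  0.18983638]
 [ 0.70348072  0.34397979  0.62192666 -1.68098782]
 [ 0.          0.          0.          1.        ]] ['frame', 'depth', 'camera_matrix', 'extrinsics']
side [[431.45533029   0.         278.53291033]
 [  0.         431.45533029 207.19388288]
 [  0.           0.           1.        ]] [[ 0.97920103 -0.20189417 -0.02010189 -0.53415997]
 [ 0.12312648  0.51256297  0.8497759  -0.17565728]
 [-0.16126132 -0.83457651  0.52676071 -1.18156439]
 [ 0.          0.          0.          1.        ]] ['frame', 'depth', 'camera_matrix', 'extrinsics']
```

View pics/scene0.png

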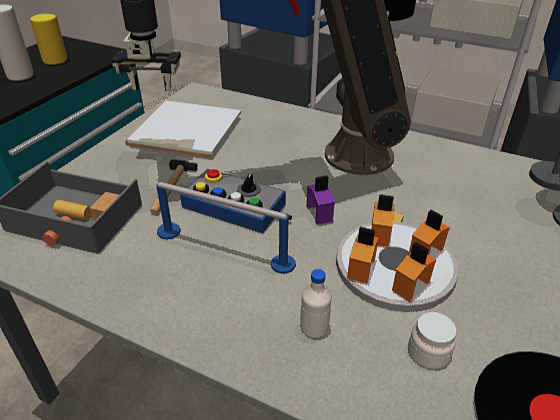

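View pics/side0.png

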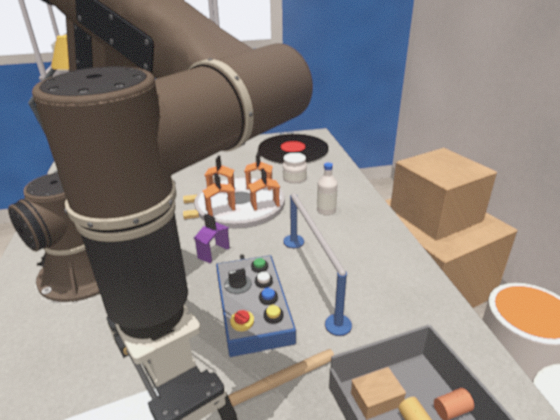

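Scene view: orange yokes at about (385,220), (430,236), (362,255) and (413,272). The candidates to confuse with them are the purple look-alike at (320,200), which I reject, and the orange blocks in the grey tray at (100,208), also rejected. The keys are yellow (200,187), blue (218,193), white (236,198) and green (255,203). The selector is at (250,185) and the red stop at (213,175). The side view agrees.

```bash
cat > h.py <<'E'
import cv2,numpy as np
from scipy.spatial.transform import Rotation as R
def cloud(c,T=None):
    """HxWx3 world points; T = world->camera"""
    d=c["depth"];K=c["camera_matrix"]
    v,u=np.mgrid[:d.shape[0],:d.shape[1]]
    p=np.stack([(u-K[0,2])/K[0,0]*d,-(v-K[1,2])/K[1,1]*d,-d],-1)
    if T is None:T=np.linalg.inv(c["extrinsics"])
    else: T=T
    w=p@T[:3,:3].T+T[:3,3]; w[d<=0]=np.nan
    return w
def wristT(st,c):
    X=np.eye(4);X[:3,:3]=R.from_euler("xyz",st["eef_rot"],degrees=True).as_matrix();X[:3,3]=st["tcp_pos"]
    return X@c["hand_eye"]
def hsv(c): return cv2.cvtColor(c["frame"],cv2.COLOR_BGR2HSV)
def orange(c):
    h=hsv(c); return cv2.inRange(h,(6,170,90),(16,255,255))>0
def yokes(clouds):
    """clouds: list of (pts HxWx3, HSV mask orange, frame). prints centre/yaw of roofs"""
    P=np.concatenate([w[m] for w,m in clouds]);P=P[~np.isnan(P).any(1)]
    return P
def rect(P):
    (x,y),(a,b),t=cv2.minAreaRect((P[:,:2]*1000).astype(np.float32))
    if a<b: a,b,t=b,a,t+90
    return x,y,a,b,(t+90)%180-90
E
cat > look.py <<'E'
from h import *
import sys
S=[dict(np.load(f"{n}0.npz")) for n in("scene","side")]
for n,c in zip(("scene","side"),S):
    w=cloud(c);h=hsv(c)
    m=orange(c)&(w[...,2]>.03)&(w[...,2]<.2)
    k,l,s,ce=cv2.connectedComponentsWithStats(m.astype(np.uint8))
    for i in range(1,k):
        if s[i,4]<30: continue
        P=w[l==i]; print(n,"orange",ce[i].round(),s[i,4],np.nanmean(P,0).round(3),"zmax",np.nanmax(P[:,2]).round(3),"top",rect(P[P[:,2]>.085]) if (P[:,2]>.085).sum()>5 else None)
    blk=(h[...,2]<60)&(w[...,2]>.115)&(w[...,2]<.165)
    k,l,s,ce=cv2.connectedComponentsWithStats(blk.astype(np.uint8))
    for i in range(1,k):
        if 15<s[i,4]<1500: P=w[l==i]; print(n,"tab",ce[i].round(),s[i,4],np.nanmedian(P,0).round(3),np.round(rect(P),1))
    if n=="scene":
        px=dict(y=(200,187),b=(218,192),w=(236,197),g=(255,202),sel=(250,180),stop=(213,173),railA=(163,185),railB=(288,217),footA=(168,231),footB=(284,265),bottle=(318,276),tub=(436,325),purple=(321,183))
    else: px=dict(y=(274,312),b=(268,295),w=(264,279),g=(260,264),sel=(237,271),stop=(242,319),railA=(294,199),railB=(342,273),bottle=(328,167),tub=(294,160))
    for a,(u,v) in px.items(): print(n,a,np.nanmedian(w[v-1:v+2,u-1:u+2].reshape(-1,3),0).round(3))
    # console top rect
    bl=cv2.inRange(h,(95,60,40),(125,255,255))>0
E
python3 look.py
```

```text
scene orange [370. 245.] 1377 [0.508 0.196 0.084] zmax 0.135 top (472.2371826171875, 193.6068115234375, 231.87533569335938, 62.637481689453125, 1.8987957239151)
scene orange [419. 260.] 1669 [0.507 0.315 0.084] zmax 0.119 top (480.5251159667969, 314.7591247558594, 226.2088623046875, 73.3211898803711, -2.452484130859375)
scene tab [309.  25.] 82 [-0.769 -0.527  0.138] [-767.1 -524.6   80.6   15.4   -7.5]
scene tab [549.  51.] 243 [-0.909  0.505  0.14 ] [-966.3  498.5  493.3    9.     6.5]
scene tab [349. 123.] 168 [ 0.062 -0.027  0.143] [ 74.7  -3.5 155.9  33.6  45.3]
scene tab [385. 143.] 204 [0.143 0.112 0.154] [137.8 112.4 109.9  22.8 -56.2]
scene tab [321. 179.] 76 [0.361 0.002 0.125] [359.9   2.   34.   15.2 -51.3]
scene tab [385. 202.] 197 [0.399 0.192 0.137] [397.4 192.1  35.9  14.2 -71.6]
scene tab [434. 219.] 218 [0.413 0.318 0.138] [410.1 317.5  36.   14.7  68.9]
scene tab [366. 236.] 228 [0.544 0.19  0.138] [543.2 189.6  35.3  14.1 -79.7]
scene tab [419. 252.] 251 [0.546 0.314 0.138] [543.8 313.6  35.6  14.5  71.8]
scene y [ 0.479 -0.319  0.07 ]
scene b [ 0.479 -0.26   0.07
[... 361 characters left out ...]

side tab [258. 158.] 16 [0.539 0.299 0.145] [542.2 307.9  31.3   5.3  69.2]
side tab [218. 162.] 25 [0.407 0.302 0.139] [406.8 305.5  21.1   7.   57. ]
side tab [217. 181.] 17 [0.393 0.174 0.14 ] [394.5 175.5   9.3   6.8 -64.1]
side tab [ 49. 244.] 31 [-0.025 -0.086  0.159] [-24.5 -86.3  31.5  12.3  53.6]
side tab [ 31. 246.] 17 [-0.063 -0.089  0.159] [-66.6 -83.2  38.2   2.3 -44.7]
side y [ 0.468 -0.333  0.07 ]
side b [ 0.465 -0.277  0.07 ]
side w [ 0.466 -0.223  0.071]
side g [ 0.466 -0.164  0.07 ]
side sel [ 0.404 -0.205  0.092]
side stop [ 0.397 -0.339  0.072]
side railA [ 0.586 -0.027  0.164]
side railB [ 0.614 -0.345  0.164]
side bottle [0.732 0.135 0.165]
side tub [0.681 0.374 0.083]
```

```bash
cat > look2.py <<'E'
from h import *
for n in("scene","side"):
    c=dict(np.load(f"{n}0.npz"));w=cloud(c);h=hsv(c);x,y,z=np.moveaxis(w,-1,0)
    m=(z>.150)&(z<.175)&(x>.55)&(x<.66)&(y>-.36)&(y<.03); P=w[m]
    top=P[P[:,2]>.163]
    for Q in(P,top):
        vx,vy,x0,y0=cv2.fitLine(Q[:,:2].astype(np.float32),cv2.DIST_HUBER,0,.01,.01).ravel()
        t=(Q[:,:2]-[x0,y0])@[vx,vy]; print(n,"rail",len(Q),"ends",np.array([x0,y0])+vx*0+np.array([vx,vy])*t.min(),np.array([x0,y0])+np.array([vx,vy])*t.max(),"yaw",np.degrees(np.arctan2(vy,vx)),Q[:,2].max())
    reg=(x>.35)&(x<.52)&(y>-.4)&(y<-.08)
    for nm,lo,hi in(("yel",(22,120,110),(35,255,255)),("blue",(108,150,90),(125,255,255)),("grn",(45,80,60),(85,255,255)),("wht",(0,0,140),(179,60,255)),("red",(0,150,90),(5,255,255))):
        q=reg&(z>.061)&(z<.08)&(cv2.inRange(h,lo,hi)>0); P=w[q]
        if len(P)>5: print(n,nm,len(P),np.round((P.min(0)+P.max(0))/2,4),np.median(P,0).round(4),np.ptp(P,0).round(3))
    q=reg&(z>.078)&(z<.12);P=w[q];print(n,"sel",len(P),np.round(rect(P),1),P[:,2].max())
    q=reg&(z>.046)&(z<.054);P=w[q];print(n,"console",len(P),np.round(rect(P),1))
E
python3 look2.py
```

```text
scene rail 911 ends [0.59381034 0.01047749] [ 0.62318636 -0.35052758] yaw -85.34792 0.1723873020242458
scene rail 594 ends [0.59311574 0.00642   ] [ 0.62070172 -0.34747792] yaw -85.54286 0.1723873020242458
scene yel 95 [ 0.4318 -0.3253  0.0693] [ 0.4667 -0.3221  0.0687] [0.105 0.052 0.017]
scene blue 59 [ 0.4714 -0.2668  0.0689] [ 0.4736 -0.2651  0.0716] [0.026 0.026 0.015]
scene grn 62 [ 0.4682 -0.1506  0.0713] [ 0.4711 -0.1492  0.0718] [0.028 0.028 0.011]
scene wht 61 [ 0.4363 -0.2667  0.0729] [ 0.469  -0.2088  0.0721] [0.093 0.144 0.011]
scene red 63 [ 0.402  -0.3248  0.0701] [ 0.4036 -0.3245  0.0723] [0.03  0.032 0.015]
scene sel 77 [ 4.29e+02 -2.03e+02  9.16e+01  1.82e+01 -1.00e-01] 0.09815747842169487
scene console 1379 [ 435.6 -239.3  272.2  156.9  -88.3]
side rail 688 ends [0.58619012 0.00756272] [ 0.61292893 -0.35323198] yaw -85.761505 0.17013869861832687
side rail 466 ends [0.58721906 0.00239895] [ 0.61368979 -0.34675017] yaw -85.66441 0.17013869861832687
side yel 81 [ 0.4284 -0.3334  0.0667] [ 0.4533 -0.336   0.0632] [0.11  0.035 0.011]
side blue 24 [ 0.4652 -0.272   0.0703] [ 0.4628 -0.2711  0.0706] [0.026 0.018 0.006]
side grn 81 [ 0.4643 -0.1536  0.068 ] [ 0.464  -0.1576  0.07  ] [0.027 0.028 0.01 ]
side wht 109 [ 0.4681 -0.2257  0.0679] [ 0.4649 -0.2143  0.0697] [0.034 0.179 0.014]
side red 142 [ 0.3968 -0.3299  0.0688] [ 0.3963 -0.3319  0.0707] [0.029 0.032 0.01 ]
side sel 142 [ 401.8 -204.4   41.    17.2   10.8] 0.0955307005656113
side console 3225 [ 431.7 -240.8  272.6  149.3  -89.2]
```

```bash
python3 -m pendant '[[[0,0,-1,0,0,0,0],[0,0,-1,0,0,0,0],[0,0,-1,0,0,0,0],[0,0,-1,0,0,0,0],[0,0,-1,0,0,0,0],[0,0,0,0,0,1,0],[0,0,0,0,0,1,0],[0,0,0,0,0,0,0]]]' 40
```

```text
time_s: 0.9
tcp_pos: [0.275, -0.6162, 0.3482]
eef_rot: [180.0, -0.0, -164.0]
contact_force: [0.8, 0.1, 1.1]
gripper_width: 0.0438
gripper_force: 0.0
```

```bash
python3 -m pendant '[[[-0.8,0.6,-0.3,0,0,-1,0],[-0.8,0.6,-0.3,0,0,-1,0],[-0.8,0.5,-0.3,0,0,-1,0],[-0.8,0.5,-0.3,0,0,-1,0],[-0.9,0.4,-0.3,0,0,-1,0],[-0.9,0.4,-0.3,0,0,-1,0],[-0.9,0.3,-0.3,0,0,-1,0],[-0.9,0.3,-0.3,0,0,-1,0]]]' >/dev/null
python3 -m pendant '[[[-0.9,0.2,0,0,0,-1,0],[-0.9,0.2,0,0,0,-1,0],[-0.9,0.1,0,0,0,-1,0],[-0.9,0,0,0,0,-1,0],[-0.9,0,0,0,0,-1,0],[-0.9,-0.1,0,0,0,-1,0],[-0.9,-0.1,0,0,0,-1,0],[-0.9,-0.2,0,0,0,-1,0]]]'
python3 -m pendant '[[[-0.8,-0.4,0,0,0,-1,0],[-0.8,-0.4,0,0,0,-1,0],[-0.8,-0.4,0,0,0,-0.5,0],[-0.8,-0.5,0,0,0,0,0],[-0.8,-0.5,0,0,0,0,0],[0,0,0,0,0,0,0],[0,0,0,0,0,0,0],[0,0,0,0,0,0,0]]]'
python3 - <<'E'
from h import *
from plant import r,vision
s=r.get_state();print(s["joints"].round(1))
c=vision.capture("wrist");cv2.imwrite("pics/w1.png",c["frame"]);np.savez("w1.npz",T=wristT(s,c),**c);print(c["hand_eye"].round(3),c["camera_matrix"])
E
```

```text
time_s: 2.5
tcp_pos: [0.4241, -0.355, 0.3962]
eef_rot: [180.0, 0.0, -99.7]
contact_force: [-0.1, -0.4, -0.7]
gripper_width: 0.0437
gripper_force: 0.0
time_s: 3.3
tcp_pos: [0.4725, -0.2789, 0.3964]
eef_rot: [180.0, -0.0, -89.9]
contact_force: [1.0, 0.1, 0.1]
gripper_width: 0.0442
gripper_force: 0.0
[-10.1   5.   -0.6   0.  -84.4  10.2]
[[-0.001  0.966  0.258  0.069]
 [ 1.     0.001  0.001 -0.   ]
 [ 0.001  0.258 -0.966 -0.135]
 [ 0.     0.     0.     1.   ]] [[307.02518407   0.         282.61173057]
 [  0.         307.02518407 207.82125571]
 [  0.           0.           1.        ]]
```

View pics/w1.png

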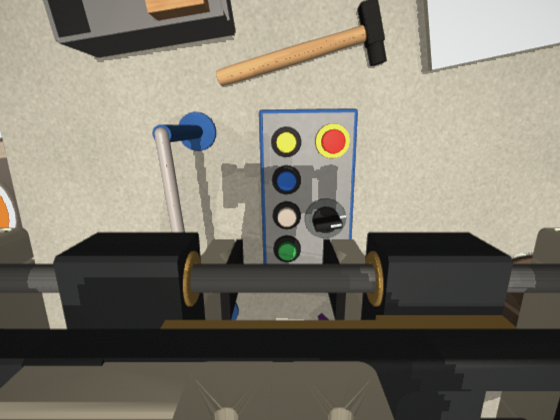

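Wrist view: keys are yellow (286,142), blue (286,180), white (287,216), green (287,248). Stop is at (333,141), the selector at (327,219) and the left end of the rail at (162,133).

```bash
cat > look3.py <<'E'
from h import *
import sys
def console(c,T):
    w=cloud(c,T);h=hsv(c);x,y,z=np.moveaxis(w,-1,0)
    m=(z>.14)&(z<.18)&(x>.55)&(x<.66)&(y>-.36)&(y<.03); Q=w[m]
    if len(Q)>50:
        vx,vy,x0,y0=cv2.fitLine(Q[:,:2].astype(np.float32),cv2.DIST_HUBER,0,.01,.01).ravel()
        t=(Q[:,:2]-[x0,y0])@[vx,vy]; print("rail",len(Q),np.array([x0,y0])+np.array([vx,vy])*t.min(),np.array([x0,y0])+np.array([vx,vy])*t.max(),"yaw",np.degrees(np.arctan2(vy,vx)),np.percentile(Q[:,2],95))
    for nm,(X,Y) in dict(yel=(.47,-.327),blu=(.47,-.269),wht=(.47,-.211),grn=(.467,-.153),stop=(.4,-.327)).items():
        q=(np.hypot(x-X,y-Y)<.025)&(z>.064)&(z<.09);P=w[q]
        if len(P)>10:print(nm,len(P),((P.min(0)+P.max(0))/2).round(4),np.ptp(P,0).round(3),np.median(P,0).round(4))
    q=(np.hypot(x-.403,y+.203)<.04)&(z>.08)&(z<.12);P=w[q]
    if len(P)>10:print("sel",len(P),np.round(rect(P),1),np.percentile(P[:,2],[5,50,95]))
if __name__=="__main__":
    c=dict(np.load(sys.argv[1]));console(c,c["T"])
E
python3 look3.py w1.npz
cat > to.py <<'E'
"""to.py x y z yaw : remaining move in tool rows (units of 20 mm / 4 deg), shift in the axes AFTER the turn"""
import sys,numpy as np
from plant import r
s=r.get_state();t=np.array(list(map(float,sys.argv[1:4])));yaw=float(sys.argv[4])
d=t-s["tcp_pos"];a=np.radians(yaw);c,n=np.cos(a),np.sin(a)
dy=(yaw-s["eef_rot"][2]+180)%360-180
print("units x %.2f y %.2f z %.2f wz %.2f"%(*(np.array([c*d[0]+n*d[1],n*d[0]-c*d[1],-d[2]])/.02),-dy/4),"now",s["tcp_pos"].round(4),s["eef_rot"].round(2))
E
```

```text
rail 1619 [ 0.60489131 -0.21676147] [ 0.61440534 -0.35017181] yaw -85.920906 0.16778367869027377
yel 318 [ 0.4703 -0.3253  0.0689] [0.031 0.028 0.009] [ 0.4682 -0.3248  0.071 ]
blu 297 [ 0.4679 -0.2678  0.069 ] [0.028 0.028 0.009] [ 0.468  -0.2683  0.0709]
wht 277 [ 0.4677 -0.2101  0.0687] [0.028 0.028 0.009] [ 0.4677 -0.2101  0.0709]
grn 257 [ 0.4668 -0.1518  0.0688] [0.028 0.028 0.009] [ 0.466  -0.153   0.0709]
stop 467 [ 0.3988 -0.3259  0.0697] [0.035 0.035 0.01 ] [ 0.399  -0.3263  0.0709]
sel 299 [ 404.2 -203.    42.    14.4    8.8] [0.08300108 0.0924939  0.09414818]
```

```bash
for i in 1 2 3 4; do :; done
python3 -m pendant '[[[-1,0,0,0,0,0,0],[-1,0,0,0,0,0,0],[-1,0,0,0,0,0,0],[-1,0,0,0,0,0,0],[-1,0,0,0,0,0,0],[-1,0,0,0,0,0,0],[-1,0,0,0,0,0,0],[-1,0,0,0,0,0,0]]]' >/dev/null
python3 -m pendant '[[[-1,0,0,0,0,0,0],[-1,0,0,0,0,0,0],[-1,0,0,0,0,0,0],[-1,0,0,0,0,0,0],[-1,0,0,0,0,0,0],[-1,0,0,0,0,0,0],[-1,0,0,0,0,0,0],[-1,0,0,0,0,0,0]]]' >/dev/null
python3 -m pendant '[[[-1,0,0,0,0,0,0],[-1,0,0,0,0,0,0],[-1,0,0,0,0,0,0],[-1,0,0,0,0,0,0],[-1,0,0,0,0,0,0],[-1,0,0,0,0,0,0],[-1,0,0,0,0,0,0],[-1,0,0,0,0,0,0]]]' >/dev/null
python3 -m pendant '[[[-1,0,0,0,0,0,0],[-1,0,0,0,0,0,0],[-1,0,0,0,0,0,0],[-1,0,0,0,0,0,0],[-1,0,0,0,0,0,0],[-1,0,0,0,0,0,0],[0,0,0,0,0,0,0],[0,0,0,0,0,0,0]]]'
cat > tabs.py <<'E'
"""black tabs in a wrist (default) or scene picture: centre, size, long-axis angle; also orange roof below"""
from h import *
from plant import r,vision
import sys
n=sys.argv[1];zlo,zhi=(float(a) for a in sys.argv[2:4])
s=r.get_state();c=vision.capture(n)
T=wristT(s,c) if n=="wrist" else None
w=cloud(c,T);h=hsv(c)
if len(sys.argv)>4: cv2.imwrite(f"pics/{sys.argv[4]}.png",c["frame"])
np.savez("last.npz",**c,**({"T":T} if T is not None else {}))
x,y,z=np.moveaxis(w,-1,0)
m=((h[...,2]<75)&(z>zlo)&(z<zhi)&(x>.3)&(x<.75)&(y>-.4)&(y<.5)&(np.hypot(x,y)>.3)).astype(np.uint8)
k,l,st,ce=cv2.connectedComponentsWithStats(m)
for i in range(1,k):
    if st[i,4]>40:
        P=w[l==i];d=np.linalg.norm(P-np.median(P,0),axis=1);P=P[d<.035]
        print(ce[i].round(),len(P),np.round(rect(P),1),"ztop",np.percentile(P[:,2],95).round(3))
E
python3 tabs.py wrist .12 .17 w2
```

```text
time_s: 6.55
tcp_pos: [0.4722, 0.3223, 0.3961]
eef_rot: [180.0, -0.0, -89.9]
contact_force: [0.6, -0.8, 0.2]
gripper_width: 0.044
gripper_force: 0.0
[49. 31.] 243 [727.5 153.4  27.4  10.9  62.1] ztop 0.167
[227.  70.] 434 [538.7 190.3  34.4  11.  -84.4] ztop 0.154
[348.  73.] 484 [394.9 193.5  34.2  11.4 -77.4] ztop 0.154
[229. 175.] 328 [541.  314.5  36.1  11.2  71.2] ztop 0.154
[332. 178.] 379 [408.  318.6  35.3  12.7  69.5] ztop 0.154
```

View pics/w2.png

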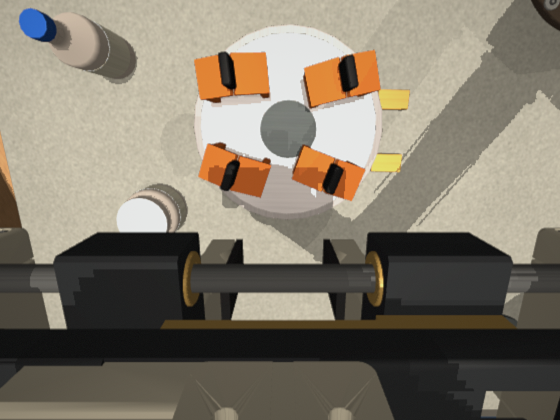

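Wrist view: the four orange yokes are clear, at (230,75), (343,80), (235,172) and (330,175). The tabs are measured and the purple one is out of frame. I start with D at (235,172).

```bash
python3 to.py .541 .3145 .142 -108.8
```

```text
units x -0.76 y -3.37 z 12.72 wz 4.72 now [0.4722 0.3218 0.3964] [ 1.7999e+02 -3.0000e-02 -8.9920e+01]
```

```bash
python3 -m pendant '[[[0,0,0.5,0,0,1,0],[0,0,1,0,0,1,0],[0,0,1,0,0,1,0],[0,0,1,0,0,1,0],[0,0,1,0,0,0.72,0],[-0.26,-1,0.5,0,0,0,0],[-0.25,-1,0.5,0,0,0,0],[-0.25,-1,0.5,0,0,0,0]]]' 
python3 -m pendant '[[[0,-0.37,1,0,0,0,0],[0,0,1,0,0,0,0],[0,0,1,0,0,0,0],[0,0,1,0,0,0,0],[0,0,0.5,0,0,0,0],[0,0,0,0,0,0,0],[0,0,0,0,0,0,0],[0,0,0,0,0,0,0]]]' 
python3 to.py .541 .3145 .142 -108.8
```

```text
time_s: 7.4
tcp_pos: [0.5347, 0.3159, 0.2767]
eef_rot: [-180.0, 0.0, -108.8]
contact_force: [-1.2, 0.0, -0.5]
gripper_width: 0.0438
gripper_force: 0.0
time_s: 8.2
tcp_pos: [0.5415, 0.3145, 0.1879]
eef_rot: [-179.9, 0.1, -108.8]
contact_force: [1.6, 0.1, 0.2]
gripper_width: 0.0437
gripper_force: 0.0
units x 0.01 y 0.03 z 2.30 wz -0.01 now [0.5415 0.3145 0.1879] [-1.7994e+02  1.0000e-01 -1.0882e+02]
```

```bash
python3 -m pendant '[[[0,0,0.6,0,0,0,0],[0,0,0.6,0,0,0,0],[0,0,0.6,0,0,0,0],[0,0,0.5,0,0,0,0],[0,0,0,0,0,0,-1],[0,0,0,0,0,0,-1],[0,0,0,0,0,0,-1],[0,0,0,0,0,0,-1]]]' 40
python3 to.py .541 .3145 .142 -108.8
```

```text
time_s: 9.0
tcp_pos: [0.5412, 0.3143, 0.1411]
eef_rot: [-180.0, 0.1, -108.8]
contact_force: [0.4, 0.2, -0.4]
gripper_width: 0.0173
gripper_force: 0.0
units x -0.00 y 0.01 z -0.04 wz -0.00 now [0.5412 0.3143 0.1411] [-1.7997e+02  5.0000e-02 -1.0882e+02]
```

```bash
python3 -m pendant '[[[0,0,0,0,0,0,-1],[0,0,0,0,0,0,-1],[0,0,-0.5,0,0,0,-1],[0,0,-0.8,0,0,0,-1],[0,0,-1,0,0,0,-1],[0,0,-1,0,0,0,-1],[0,0,-1,0,0,0,-1],[0,0,-1,0,0,0,-1]]]' 
python3 -m pendant '[[[0,0,-1,0,0,-1,-1],[0,0,-1,0,0,-1,-1],[0,0,-1,0,0,-1,-1],[0,0,-1,0,0,-1,-1],[0,0,-1,0,0,-1,-1],[0,0,-1,0,0,-0.7,-1],[0,0,0,0,0,0,-1],[0,0,0,0,0,0,-1]]]' 
python3 to.py .6088 -.271 .37 -85.9
```

```text
time_s: 9.8
tcp_pos: [0.5407, 0.3138, 0.2477]
eef_rot: [180.0, -0.0, -108.8]
contact_force: [0.4, -0.0, -3.1]
gripper_width: 0.0119
gripper_force: 40.0
time_s: 10.6
tcp_pos: [0.5406, 0.314, 0.3662]
eef_rot: [180.0, 0.0, -86.1]
contact_force: [0.2, 0.7, -3.8]
gripper_width: 0.0119
gripper_force: 40.0
units x 29.42 y -1.31 z -0.19 wz -0.06 now [0.5406 0.314  0.3662] [ 1.7997e+02  3.0000e-02 -8.6120e+01]
```

```bash

python3 -m pendant '[[[0.5,0,0,0,0,0,-1],[1,0,0,0,0,0,-1],[1,-0.1,0,0,0,0,-1],[1,-0.1,0,0,0,0,-1],[1,-0.1,0,0,0,0,-1],[1,-0.1,0,0,0,0,-1],[1,-0.1,0,0,0,0,-1],[1,-0.1,0,0,0,0,-1]]]' >/dev/null
python3 -m pendant '[[[1,-0.1,0,0,0,0,-1],[1,-0.1,0,0,0,0,-1],[1,-0.1,0,0,0,0,-1],[1,-0.1,0,0,0,0,-1],[1,-0.1,0,0,0,0,-1],[1,-0.1,0,0,0,0,-1],[1,-0.1,0,0,0,0,-1],[1,0,0,0,0,0,-1]]]' 
python3 -m pendant '[[[1,0,0,0,0,0,-1],[1,0,0,0,0,0,-1],[1,0,0,0,0,0,-1],[1,0,0,0,0,0,-1],[1,0,0,0,0,0,-1],[1,0,0,0,0,0,-1],[1,0,0,0,0,0,-1],[1,0,0,0,0,0,-1]]]' 
python3 -m pendant '[[[1,0,0,0,0,0,-1],[1,0,0,0,0,0,-1],[1,0,0,0,0,0,-1],[0.8,0,0,0,0,0,-1],[0.5,0,0,0,0,0,-1],[0,0,0,0,0,0,-1],[0,0,0,0,0,0,-1],[0,0,0,0,0,0,-1]]]' 
python3 to.py .6088 -.271 .37 -85.9
python3 - <<'E'
from h import *
from plant import vision
c=vision.capture("scene");cv2.imwrite("pics/s1.png",cv2.resize(c["frame"][120:330,130:410],None,fx=2,fy=2))
E
```

```text
time_s: 12.2
tcp_pos: [0.5881, 0.0042, 0.3665]
eef_rot: [180.0, -0.0, -86.1]
contact_force: [0.6, -0.5, -3.1]
gripper_width: 0.0117
gripper_force: 40.0
time_s: 13.0
tcp_pos: [0.5986, -0.1554, 0.3666]
eef_rot: [-180.0, -0.0, -86.1]
contact_force: [-0.1, 0.5, -3.5]
gripper_width: 0.0118
gripper_force: 40.0
time_s: 13.8
tcp_pos: [0.6054, -0.2383, 0.3666]
eef_rot: [-180.0, 0.0, -86.0]
contact_force: [0.4, 0.7, -3.2]
gripper_width: 0.0117
gripper_force: 40.0
units x 1.64 y -0.05 z -0.17 wz -0.03 now [ 0.6054 -0.2383  0.3666] [-1.7999e+02  1.0000e-02 -8.6000e+01]
```

View pics/s1.png

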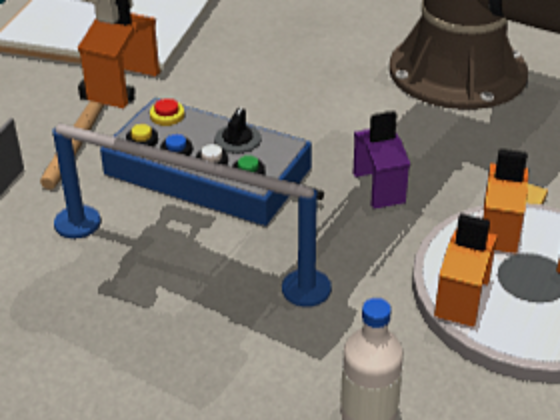

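The yoke is held upright above the far part of the rail (crop about (120,60)). Next I lower it.

```bash

python3 -m pendant '[[[0.8,0,0,0,0,0,-1],[0.84,0,0,0,0,0,-1],[0,0,0.5,0,0,0,-1],[0,0,1,0,0,0,-1],[0,0,1,0,0,0,-1],[0,0,1,0,0,0,-1],[0,0,1,0,0,0,-1],[0,0,0.5,0,0,0,-1]]]' 
python3 to.py .6088 -.271 .206 -85.9
```

```text
time_s: 14.65
tcp_pos: [0.6068, -0.2716, 0.2639]
eef_rot: [179.8, 0.1, -86.1]
contact_force: [0.2, -0.5, -3.4]
gripper_width: 0.0117
gripper_force: 40.0
units x -0.02 y -0.10 z 2.90 wz -0.04 now [ 0.6068 -0.2716  0.2639] [ 1.7983e+02  7.0000e-02 -8.6060e+01]
```

```bash

python3 -m pendant '[[[0,-0.1,0.5,0,0,0,-1],[0,0,0.5,0,0,0,-1],[0,0,0.5,0,0,0,-1],[0,0,0.5,0,0,0,-1],[0,0,0.4,0,0,0,-1],[0,0,0.2,0,0,0,-1],[0,0,0.1,0,0,0,-1],[0,0,0,0,0,0,-1]]]' 
python3 to.py .6088 -.271 .206 -85.9
```

```text
time_s: 15.45
tcp_pos: [0.6097, -0.2714, 0.2126]
eef_rot: [180.0, -0.0, -86.0]
contact_force: [1.0, -0.2, -2.3]
gripper_width: 0.012
gripper_force: 40.0
units x -0.02 y 0.04 z 0.33 wz -0.03 now [ 0.6097 -0.2714  0.2126] [ 1.800e+02 -1.000e-02 -8.602e+01]
```

```bash

python3 -m pendant '[[[0,0,0.1,0,0,0,-1],[0,0,0.1,0,0,0,-1],[0,0,0,0,0,0,-1],[0,0,0,0,0,0,-1],[0,0,0,0,0,0,-1],[0,0,0,0,0,0,-1],[0,0,0,0,0,0,-1],[0,0,0,0,0,0,-1]]]' 
python3 to.py .6088 -.271 .206 -85.9
```

```text
time_s: 16.25
tcp_pos: [0.6097, -0.2714, 0.2086]
eef_rot: [-180.0, -0.0, -86.0]
contact_force: [0.7, -0.1, -3.2]
gripper_width: 0.0116
gripper_force: 40.0
units x -0.02 y 0.04 z 0.13 wz -0.03 now [ 0.6097 -0.2714  0.2086] [-180.     -0.    -86.03]
```

```bash

python3 -m pendant '[[[0,0,0.1,0,0,0,-1],[0,0,0.05,0,0,0,-1],[0,0,0,0,0,0,-1],[0,0,0,0,0,0,-1],[0,0,0,0,0,0,-0.6],[0,0,0,0,0,0,-0.4],[0,0,0,0,0,0,-0.2],[0,0,0,0,0,0,0]]]' 
python3 -m pendant '[[[0,0,0,0,0,0,0],[0,0,0,0,0,0,0],[0,0,-0.5,0,0,0,0],[0,0,-1,0,0,0,0],[0,0,-1,0,0,0,0],[0,0,-1,0,0,0,0],[0,0,-1,0,0,0,0],[0,0,-1,0,0,0,0]]]' 
python3 tabs.py scene .12 .23 s2; python3 to.py .541 .1903 .32 -84.4
```

```text
time_s: 17.05
tcp_pos: [0.6097, -0.2714, 0.2056]
eef_rot: [-180.0, -0.0, -86.0]
contact_force: [0.1, -0.0, 0.3]
gripper_width: 0.0359
gripper_force: 0.0
time_s: 17.85
tcp_pos: [0.6096, -0.2714, 0.3174]
eef_rot: [-180.0, -0.0, -86.0]
contact_force: [-0.1, 0.1, 0.1]
gripper_width: 0.0439
gripper_force: 0.0
[183. 178.] 222 [ 606.1 -270.9   37.4   21.3  -84.6] ztop 0.219
[321. 179.] 58 [360.5   3.2  33.6  13.4 -55.4] ztop 0.132
[385. 201.] 189 [395.3 191.   35.5  16.7 -75.6] ztop 0.155
[434. 219.] 198 [409.8 317.4  36.7  14.2  76.1] ztop 0.155
[366. 235.] 206 [542.2 188.8  35.9  13.1 -82.8] ztop 0.155
units x -23.35 y 1.21 z 0.07 wz -0.40 now [ 0.6107 -0.2721  0.3215] [-1.797e+02 -1.700e-01 -8.601e+01]
```

```bash

python3 -m pendant '[[[-0.5,0,0,0,0,-0.4,0],[-1,0.1,0,0,0,0,0],[-1,0.1,0,0,0,0,0],[-1,0.1,0,0,0,0,0],[-1,0.1,0,0,0,0,0],[-1,0.1,0,0,0,0,0],[-1,0.1,0,0,0,0,0],[-1,0.1,0,0,0,0,0]]]' >/dev/null
python3 -m pendant '[[[-1,0.1,0,0,0,0,0],[-1,0.1,0,0,0,0,0],[-1,0.1,0,0,0,0,0],[-1,0.1,0,0,0,0,0],[-1,0.1,0,0,0,0,0],[-1,0,0,0,0,0,0],[-1,0,0,0,0,0,0],[-1,0,0,0,0,0,0]]]' >/dev/null
python3 -m pendant '[[[-1,0,0,0,0,0,0],[-1,0,0,0,0,0,0],[-1,0,0,0,0,0,0],[-1,0,0,0,0,0,0],[-1,0,0.3,0,0,0,0],[-1,0,0.5,0,0,0,0],[-1,0,0.7,0,0,0,0],[-0.5,0,0.7,0,0,0,0]]]' >/dev/null
python3 tabs.py scene .12 .23; python3 to.py .540 .190 .142 -84
```

```text
[183. 177.] 216 [ 608.2 -271.1   37.6   19.4  -83.6] ztop 0.219
[321. 179.] 60 [359.1   2.2  34.4  13.6 -51.2] ztop 0.132
[386. 202.] 171 [396.8 191.8  35.6  17.7 -72.3] ztop 0.155
[434. 219.] 199 [410.1 316.7  37.1  15.2  67.8] ztop 0.156
[366. 235.] 214 [542.3 189.1  35.9  16.1 -80.8] ztop 0.155
units x -0.21 y -0.03 z 6.30 wz -0.08 now [0.5397 0.1858 0.2679] [ 1.7979e+02 -4.0000e-02 -8.4330e+01]
```

```bash

python3 -m pendant '[[[-0.1,0,0.6,0,0,0,0],[0,0,0.8,0,0,0,0],[0,0,0.9,0,0,0,0],[0,0,0.9,0,0,0,0],[0,0,0.6,0,0,0,0],[0,0,0.3,0,0,0,0],[0,0,0,0,0,0,0],[0,0,0,0,0,0,0]]]'
python3 to.py .540 .190 .142 -84
```

```text
time_s: 21.15
tcp_pos: [0.5416, 0.1862, 0.1902]
eef_rot: [-179.9, 0.0, -84.4]
contact_force: [-0.4, 0.1, -0.0]
gripper_width: 0.044
gripper_force: 0.0
units x -0.20 y 0.06 z 2.41 wz -0.11 now [0.5416 0.1862 0.1902] [-1.7995e+02  1.0000e-02 -8.4420e+01]
```

```bash

python3 -m pendant '[[[-0.2,0,0.7,0,0,0,0],[0,0,0.7,0,0,0,0],[0,0,0.6,0,0,0,0],[0,0,0.4,0,0,0,0],[0,0,0,0,0,0,-1],[0,0,0,0,0,0,-1],[0,0,0,0,0,0,-1],[0,0,0,0,0,0,-1]]]'
python3 -m pendant '[[[0,0,0,0,0,0,-1],[0,0,0,0,0,0,-1],[0,0,-0.5,0,0,0,-1],[0,0,-0.8,0,0,0,-1],[0,0,-1,0,0,0,-1],[0,0,-1,0,0,0,-1],[0,0,-1,0,0,0,-1],[0,0,-1,0,0,0,-1]]]' 
python3 -m pendant '[[[0,0,-1,0,0,0.4,-1],[0,0,-1,0,0,0,-1],[0,0,-1,0,0,0,-1],[0,0,-1,0,0,0,-1],[0,0,-1,0,0,0,-1],[0,0,-1,0,0,0,-1],[0,0,0,0,0,0,-1],[0,0,0,0,0,0,-1]]]' 
python3 to.py .6046 -.205 .36 -86
```

```text
time_s: 21.95
tcp_pos: [0.5411, 0.1903, 0.1422]
eef_rot: [-179.9, 0.0, -84.4]
contact_force: [0.1, 0.2, 0.1]
gripper_width: 0.017
gripper_force: 0.0
time_s: 22.75
tcp_pos: [0.5407, 0.19, 0.249]
eef_rot: [-180.0, 0.0, -84.4]
contact_force: [0.3, 0.1, -3.3]
gripper_width: 0.0117
gripper_force: 40.0
time_s: 23.55
tcp_pos: [0.5405, 0.1901, 0.3674]
eef_rot: [180.0, 0.0, -86.0]
contact_force: [-0.4, -0.1, -2.0]
gripper_width: 0.0119
gripper_force: 40.0
units x 19.93 y -1.82 z 0.37 wz -0.01 now [0.5405 0.1901 0.3674] [ 1.800e+02  4.000e-02 -8.603e+01]
```

```bash

python3 -m pendant '[[[0.5,-0.1,0,0,0,0,-1],[1,-0.1,0,0,0,0,-1],[1,-0.1,0,0,0,0,-1],[1,-0.1,0,0,0,0,-1],[1,-0.1,0,0,0,0,-1],[1,-0.1,0,0,0,0,-1],[1,-0.1,0,0,0,0,-1],[1,-0.1,0,0,0,0,-1]]]' >/dev/null
python3 -m pendant '[[[1,-0.1,0,0,0,0,-1],[1,-0.1,0,0,0,0,-1],[1,-0.1,0,0,0,0,-1],[1,-0.1,0,0,0,0,-1],[1,-0.1,0,0,0,0,-1],[1,-0.1,0,0,0,0,-1],[1,-0.1,0,0,0,0,-1],[1,-0.1,0,0,0,0,-1]]]' >/dev/null
python3 -m pendant '[[[1,-0.1,0,0,0,0,-1],[1,-0.1,0,0,0,0,-1],[1,0,0,0,0,0,-1],[0.8,0,0,0,0,0,-1],[0.6,0,0,0,0,0,-1],[0,0,0,0,0,0,-1],[0,0,0,0,0,0,-1],[0,0,0,0,0,0,-1]]]' 
python3 to.py .6046 -.205 .206 -86;python3 tabs.py scene .12 .4
```

```text
time_s: 25.95
tcp_pos: [0.6043, -0.204, 0.3675]
eef_rot: [-180.0, 0.0, -86.0]
contact_force: [-0.3, 0.6, -2.7]
gripper_width: 0.012
gripper_force: 40.0
units x 0.05 y -0.01 z 8.08 wz -0.00 now [ 0.6043 -0.204   0.3675] [-1.8e+02  1.0e-02 -8.6e+01]
[204. 124.] 140 [ 602.1 -194.9   26.6   15.4   12. ] ztop 0.385
[182. 178.] 209 [ 610.4 -270.9   36.4   16.5  -83.8] ztop 0.218
[321. 178.] 56 [358.9   2.   35.1  11.9 -51.3] ztop 0.132
[385. 201.] 191 [396.1 191.3  35.6  17.5 -77.6] ztop 0.155
[434. 219.] 198 [411.8 317.5  35.9  15.1  76.2] ztop 0.154
```

```bash

python3 -m pendant '[[[0,0,0.5,0,0,0,-1],[0,0,0.8,0,0,0,-1],[0,0,1,0,0,0,-1],[0,0,1,0,0,0,-1],[0,0,1,0,0,0,-1],[0,0,1,0,0,0,-1],[0,0,0.5,0,0,0,-1],[0,0,0.4,0,0,0,-1]]]' 
python3 -m pendant '[[[0,0,0.4,0,0,0,-1],[0,0,0.3,0,0,0,-1],[0,0,0.3,0,0,0,-1],[0,0,0.2,0,0,0,-1],[0,0,0,0,0,0,-1],[0,0,0,0,0,0,-1],[0,0,0,0,0,0,-1],[0,0,0,0,0,0,-1]]]' 
python3 to.py .6046 -.205 .206 -86
```

```text
time_s: 26.8
tcp_pos: [0.6041, -0.2041, 0.2426]
eef_rot: [179.9, 0.0, -86.0]
contact_force: [-0.2, -1.0, -2.3]
gripper_width: 0.0123
gripper_force: 40.0
time_s: 27.6
tcp_pos: [0.6045, -0.2045, 0.2199]
eef_rot: [-180.0, -0.0, -86.0]
contact_force: [0.6, -0.2, -1.7]
gripper_width: 0.012
gripper_force: 40.0
units x 0.03 y -0.00 z 0.70 wz -0.01 now [ 0.6045 -0.2045  0.2199] [-1.7997e+02 -1.0000e-02 -8.6020e+01]
```

```bash

python3 -m pendant '[[[0,0,0.3,0,0,0,-1],[0,0,0.2,0,0,0,-1],[0,0,0.15,0,0,0,-1],[0,0,0,0,0,0,-1],[0,0,0,0,0,0,-1],[0,0,0,0,0,0,-0.6],[0,0,0,0,0,0,-0.4],[0,0,0,0,0,0,-0.2]]]' 
python3 -m pendant '[[[0,0,0,0,0,0,0],[0,0,0,0,0,0,0],[0,0,-0.5,0,0,0,0],[0,0,-1,0,0,0,0],[0,0,-1,0,0,0,0],[0,0,-1,0,0,0,0],[0,0,-1,0,0,0,0],[0,0,-1,0,0,0,0]]]' 
python3 tabs.py scene .12 .23 s2; python3 to.py .395 .192 .32 -77
```

```text
time_s: 28.4
tcp_pos: [0.6044, -0.2045, 0.2068]
eef_rot: [-180.0, -0.0, -86.0]
contact_force: [-0.1, -1.4, 1.1]
gripper_width: 0.0285
gripper_force: 0.0
time_s: 29.2
tcp_pos: [0.6043, -0.2045, 0.3184]
eef_rot: [-180.0, -0.0, -86.0]
contact_force: [-0.3, -0.1, -0.9]
gripper_width: 0.0436
gripper_force: 0.0
[183. 177.] 217 [ 610.4 -271.2   36.3   16.9  -79.2] ztop 0.219
[206. 183.] 229 [ 605.4 -204.8   37.6   17.1  -80.6] ztop 0.219
[321. 179.] 59 [359.2   1.7  33.8  11.4 -56.6] ztop 0.132
[385. 201.] 188 [396.8 191.4  35.7  17.  -84.8] ztop 0.155
[434. 219.] 198 [409.8 317.2  37.2  17.2  75.6] ztop 0.155
units x -21.71 y 5.79 z 0.12 wz -2.25 now [ 0.6054 -0.2051  0.3224] [-1.7968e+02 -1.3000e-01 -8.6010e+01]
```

```bash

python3 -m pendant '[[[0,0,0,0,0,-1,0],[-0.3,0,0,0,0,-1,0],[-0.7,0.2,0,0,0,-0.25,0],[-1,0.28,0,0,0,0,0],[-1,0.28,0,0,0,0,0],[-1,0.28,0,0,0,0,0],[-1,0.28,0,0,0,0,0],[-1,0.28,0,0,0,0,0]]]' >/dev/null
python3 -m pendant '[[[-1,0.28,0,0,0,0,0],[-1,0.28,0,0,0,0,0],[-1,0.28,0,0,0,0,0],[-1,0.28,0,0,0,0,0],[-1,0.28,0,0,0,0,0],[-1,0.28,0,0,0,0,0],[-1,0.28,0,0,0,0,0],[-1,0.28,0,0,0,0,0]]]' >/dev/null
python3 -m pendant '[[[-1,0.28,0,0,0,0,0],[-1,0.28,0,0,0,0,0],[-1,0.28,0,0,0,0,0],[-1,0.2,0,0,0,0,0],[-1,0.2,0.4,0,0,0,0],[-1,0.2,0.8,0,0,0,0],[-1,0.2,0.8,0,0,0,0],[-0.5,0,0.8,0,0,0,0]]]' 
python3 tabs.py scene .12 .23; python3 to.py .395 .1925 .142 -77
```

```text
time_s: 31.65
tcp_pos: [0.4005, 0.1913, 0.2605]
eef_rot: [-179.9, 0.1, -77.0]
contact_force: [0.7, 0.6, 0.8]
gripper_width: 0.0439
gripper_force: 0.0
[183. 178.] 218 [ 610.4 -271.1   37.3   15.9  -79.3] ztop 0.219
[206. 183.] 229 [ 604.5 -204.7   36.9   16.1  -81.1] ztop 0.219
[321. 178.] 57 [359.    2.9  33.2  14.7 -54.1] ztop 0.132
[161. 193.] 83 [ 621.1 -334.8   21.5   13.4  -43.5] ztop 0.154
[385. 201.] 182 [396.3 191.6  35.8  15.3 -72.8] ztop 0.155
[434. 218.] 209 [410.5 316.7  36.8  15.1  71.2] ztop 0.155
[283. 225.] 103 [596.5   2.4  21.6  14.8 -61.3] ztop 0.155
units x -0.11 y 0.21 z 5.79 wz -0.01 now [0.3996 0.1913 0.2579] [ 1.7987e+02 -1.0000e-02 -7.7050e+01]
```

```bash

python3 -m pendant '[[[0,0.2,0.6,0,0,0,0],[0,0,0.8,0,0,0,0],[0,0,0.8,0,0,0,0],[0,0,0.8,0,0,0,0],[0,0,0.6,0,0,0,0],[0,0,0,0,0,0,0],[0,0,0,0,0,0,0],[0,0,0,0,0,0,0]]]'
python3 to.py .395 .1925 .142 -77
```

```text
time_s: 32.5
tcp_pos: [0.3982, 0.1895, 0.1895]
eef_rot: [-179.9, 0.0, -77.0]
contact_force: [-0.6, -0.4, -0.3]
gripper_width: 0.0439
gripper_force: 0.0
units x -0.18 y 0.12 z 2.38 wz -0.01 now [0.3982 0.1895 0.1895] [-1.7992e+02  4.0000e-02 -7.7040e+01]
```

```bash

python3 -m pendant '[[[-0.15,0.1,0.7,0,0,0,0],[0,0,0.7,0,0,0,0],[0,0,0.6,0,0,0,0],[0,0,0.4,0,0,0,0],[0,0,0,0,0,0,0],[0,0,0,0,0,0,-1],[0,0,0,0,0,0,-1],[0,0,0,0,0,0,-1]]]'
python3 -m pendant '[[[0,0,0,0,0,0,-1],[0,0,0,0,0,0,-1],[0,0,0,0,0,0,-1],[0,0,-0.8,0,0,0,-1],[0,0,-1,0,0,0,-1],[0,0,-1,0,0,0,-1],[0,0,-1,0,0,0,-1],[0,0,-1,0,0,0,-1]]]' 
python3 -m pendant '[[[0,0,-1,0,0,1,-1],[0,0,-1,0,0,1,-1],[0,0,-1,0,0,0.25,-1],[0,0,-1,0,0,0,-1],[0,0,-1,0,0,0,-1],[0,0,-1,0,0,0,-1],[0,0,0,0,0,0,-1],[0,0,0,0,0,0,-1]]]' 
python3 to.py .5999 -.139 .36 -86;python3 tabs.py scene .12 .4
```

```text
time_s: 33.3
tcp_pos: [0.3954, 0.1921, 0.1411]
eef_rot: [-179.9, 0.0, -77.0]
contact_force: [-0.3, -0.1, 0.2]
gripper_width: 0.0251
gripper_force: 0.0
time_s: 34.1
tcp_pos: [0.3948, 0.1915, 0.2369]
eef_rot: [179.9, -0.0, -77.0]
contact_force: [-0.2, 0.4, -3.4]
gripper_width: 0.012
gripper_force: 40.0
time_s: 34.9
tcp_pos: [0.3948, 0.1917, 0.3557]
eef_rot: [179.9, 0.0, -86.0]
contact_force: [0.0, 0.8, -3.6]
gripper_width: 0.011
gripper_force: 40.0
units x 17.21 y -9.08 z -0.22 wz -0.01 now [0.3948 0.1917 0.3557] [ 1.7995e+02  1.0000e-02 -8.6040e+01]
[403. 132.] 51 [399.1 204.8  31.7   7.6 -20.2] ztop 0.355
[183. 177.] 220 [ 608.1 -271.9   36.7   20.5  -76.2] ztop 0.219
[206. 183.] 230 [ 604.2 -205.1   36.9   14.6  -81.5] ztop 0.219
[321. 178.] 57 [359.    1.8  33.7  14.6 -35.7] ztop 0.132
[161. 193.] 85 [ 622.  -334.1   21.    12.   -44. ] ztop 0.154
[434. 218.] 206 [410.1 316.9  36.9  16.6  72.8] ztop 0.155
[283. 225.] 109 [597.5   1.2  23.8  14.  -65.2] ztop 0.155
```

```bash

python3 -m pendant '[[[0.5,-0.3,0,0,0,0,-1],[1,-0.54,0,0,0,0,-1],[1,-0.54,0,0,0,0,-1],[1,-0.54,0,0,0,0,-1],[1,-0.54,0,0,0,0,-1],[1,-0.54,0,0,0,0,-1],[1,-0.54,0,0,0,0,-1],[1,-0.54,0,0,0,0,-1]]]' >/dev/null
python3 -m pendant '[[[1,-0.5,0,0,0,0,-1],[1,-0.5,0,0,0,0,-1],[1,-0.5,0,0,0,0,-1],[1,-0.5,0,0,0,0,-1],[1,-0.5,0,0,0,0,-1],[1,-0.5,0,0,0,0,-1],[1,-0.5,0,0,0,0,-1],[1,-0.5,0,0,0,0,-1]]]' >/dev/null
python3 -m pendant '[[[1,-0.5,0,0,0,0,-1],[0.7,-0.5,0,0,0,0,-1],[0,0,0,0,0,0,-1],[0,0,0,0,0,0,-1],[0,0,0,0,0,0,-1],[0,0,0,0,0,0,-1],[0,0,0,0,0,0,-1],[0,0,0,0,0,0,-1]]]' 
python3 to.py .5999 -.139 .206 -86;python3 tabs.py scene .12 .4 s3
```

```text
time_s: 37.35
tcp_pos: [0.6001, -0.1384, 0.3569]
eef_rot: [-180.0, 0.0, -86.0]
contact_force: [0.4, -1.1, -3.7]
gripper_width: 0.0115
gripper_force: 40.0
units x 0.03 y 0.01 z 7.54 wz 0.00 now [ 0.6001 -0.1384  0.3569] [-179.97    0.    -85.99]
[231. 134.] 138 [ 597.4 -128.3   34.5   14.9   23.9] ztop 0.374
[183. 177.] 217 [ 609.  -270.5   37.3   17.5  -81.4] ztop 0.218
[206. 184.] 210 [ 603.4 -204.8   36.7   16.3  -85. ] ztop 0.218
[321. 178.] 53 [357.8   1.6  33.9  11.1 -42.9] ztop 0.132
[434. 219.] 195 [410.8 316.6  36.9  15.5  76.7] ztop 0.155
```

```bash

python3 -m pendant '[[[0,0,0.5,0,0,0,-1],[0,0,0.8,0,0,0,-1],[0,0,1,0,0,0,-1],[0,0,1,0,0,0,-1],[0,0,1,0,0,0,-1],[0,0,0.7,0,0,0,-1],[0,0,0.5,0,0,0,-1],[0,0,0.4,0,0,0,-1]]]' 
python3 -m pendant '[[[0,0,0.4,0,0,0,-1],[0,0,0.3,0,0,0,-1],[0,0,0.2,0,0,0,-1],[0,0,0.1,0,0,0,-1],[0,0,0,0,0,0,-1],[0,0,0,0,0,0,-1],[0,0,0,0,0,0,-1],[0,0,0,0,0,0,-1]]]' 
python3 to.py .5999 -.139 .206 -86
```

```text
time_s: 38.2
tcp_pos: [0.6002, -0.1388, 0.2378]
eef_rot: [180.0, -0.0, -86.0]
contact_force: [-0.1, -0.1, -2.7]
gripper_width: 0.0117
gripper_force: 40.0
time_s: 39.0
tcp_pos: [0.6003, -0.1388, 0.2189]
eef_rot: [-180.0, -0.0, -86.0]
contact_force: [0.5, -0.3, -2.7]
gripper_width: 0.0118
gripper_force: 40.0
units x 0.01 y 0.02 z 0.64 wz -0.01 now [ 0.6003 -0.1388  0.2189] [-179.97   -0.    -86.02]
```

```bash

python3 -m pendant '[[[0,0,0.3,0,0,0,-1],[0,0,0.2,0,0,0,-1],[0,0,0.15,0,0,0,-1],[0,0,0,0,0,0,-1],[0,0,0,0,0,0,-1],[0,0,0,0,0,0,-0.6],[0,0,0,0,0,0,-0.4],[0,0,0,0,0,0,-0.2]]]' 
python3 -m pendant '[[[0,0,0,0,0,0,0],[0,0,0,0,0,0,0],[0,0,-0.5,0,0,0,0],[0,0,-1,0,0,0,0],[0,0,-1,0,0,0,0],[0,0,-1,0,0,0,0],[0,0,-1,0,0,0,0],[0,0,-1,0,0,0,0]]]' 
python3 tabs.py scene .12 .23 s4; python3 to.py .409 .318 .32 -110
```

```text
time_s: 39.8
tcp_pos: [0.6005, -0.1389, 0.206]
eef_rot: [-180.0, -0.0, -86.0]
contact_force: [-0.2, 0.9, -0.1]
gripper_width: 0.0284
gripper_force: 0.0
time_s: 40.6
tcp_pos: [0.6001, -0.1389, 0.3174]
eef_rot: [-180.0, -0.0, -86.0]
contact_force: [0.4, -0.8, -1.1]
gripper_width: 0.0436
gripper_force: 0.0
[183. 178.] 218 [ 610.1 -270.8   35.7   18.8  -77.5] ztop 0.219
[206. 183.] 229 [ 604.6 -205.4   37.    15.9  -83.6] ztop 0.219
[322. 178.] 54 [357.9   1.8  34.9  13.6 -44. ] ztop 0.131
[231. 190.] 230 [ 601.1 -138.1   35.6   20.6  -73.6] ztop 0.219
[434. 218.] 194 [411.4 317.4  36.   14.9  81.2] ztop 0.155
units x -18.20 y 16.86 z 0.06 wz 6.00 now [ 0.6014 -0.1393  0.3213] [-1.7967e+02 -1.0000e-01 -8.6000e+01]
```

```bash

python3 -m pendant '[[[0,0,0,0,0,1,0],[0,0,0,0,0,1,0],[0,0,0,0,0,1,0],[0,0,0,0,0,1,0],[0,0,0,0,0,1,0],[-0.3,0.3,0,0,0,1,0],[-0.7,0.6,0,0,0,0,0],[-1,0.93,0,0,0,0,0]]]' >/dev/null
python3 -m pendant '[[[-1,0.93,0,0,0,0,0],[-1,0.93,0,0,0,0,0],[-1,0.93,0,0,0,0,0],[-1,0.93,0,0,0,0,0],[-1,0.93,0,0,0,0,0],[-1,0.93,0,0,0,0,0],[-1,0.93,0,0,0,0,0],[-1,0.93,0,0,0,0,0]]]' >/dev/null
python3 -m pendant '[[[-1,0.93,0,0,0,0,0],[-1,0.93,0,0,0,0,0],[-1,0.93,0,0,0,0,0],[-1,0.93,0,0,0,0,0],[-1,0.93,0,0,0,0,0],[-1,0.93,0.3,0,0,0,0],[-1,0.93,0.5,0,0,0,0],[-0.7,0.6,0.5,0,0,0,0]]]' 
python3 tabs.py scene .12 .23; python3 to.py .408 .318 .142 -110
```

```text
time_s: 43.05
tcp_pos: [0.4125, 0.3072, 0.2902]
eef_rot: [-180.0, 0.1, -110.0]
contact_force: [0.8, -0.2, -0.5]
gripper_width: 0.0437
gripper_force: 0.0
[183. 178.] 219 [ 610.3 -270.8   37.2   17.5  -79. ] ztop 0.219
[206. 183.] 230 [ 605.2 -204.6   36.6   17.   -76.8] ztop 0.219
[321. 178.] 57 [359.9   2.9  33.5  13.1 -53.4] ztop 0.131
[230. 190.] 227 [ 600.8 -137.6   34.8   16.    87.4] ztop 0.219
[164. 193.] 40 [ 618.6 -330.    15.7    7.5  -17.6] ztop 0.153
[434. 218.] 203 [409.9 317.5  36.6  14.6  73. ] ztop 0.155
[283. 225.] 80 [595.7   2.8  22.1  12.5 -54.2] ztop 0.155
units x -0.39 y 0.34 z 7.31 wz 0.01 now [0.4117 0.3083 0.2882] [ 1.7995e+02 -2.0000e-02 -1.0996e+02]
```

```bash

python3 -m pendant '[[[-0.2,0.2,0.6,0,0,0,0],[-0.1,0.1,0.8,0,0,0,0],[0,0,1,0,0,0,0],[0,0,1,0,0,0,0],[0,0,0.8,0,0,0,0],[0,0,0.5,0,0,0,0],[0,0,0.2,0,0,0,0],[0,0,0,0,0,0,0]]]'
python3 to.py .408 .318 .142 -110
```

```text
time_s: 43.9
tcp_pos: [0.4097, 0.3132, 0.1915]
eef_rot: [-180.0, -0.0, -110.0]
contact_force: [0.5, 0.8, 0.2]
gripper_width: 0.0438
gripper_force: 0.0
units x -0.20 y 0.16 z 2.47 wz -0.01 now [0.4097 0.3132 0.1915] [-1.8000e+02 -2.0000e-02 -1.1004e+02]
```

```bash

python3 -m pendant '[[[-0.2,0.15,0.7,0,0,0,0],[0,0,0.7,0,0,0,0],[0,0,0.6,0,0,0,0],[0,0,0.45,0,0,0,0],[0,0,0,0,0,0,0],[0,0,0,0,0,0,-1],[0,0,0,0,0,0,-1],[0,0,0,0,0,0,-1]]]'
python3 -m pendant '[[[0,0,0,0,0,0,-1],[0,0,0,0,0,0,-1],[0,0,0,0,0,0,-1],[0,0,-0.8,0,0,0,-1],[0,0,-1,0,0,0,-1],[0,0,-1,0,0,0,-1],[0,0,-1,0,0,0,-1],[0,0,-1,0,0,0,-1]]]' 
python3 -m pendant '[[[0,0,-1,0,0,-1,-1],[0,0,-1,0,0,-1,-1],[0,0,-1,0,0,-1,-1],[0,0,-1,0,0,-1,-1],[0,0,-1,0,0,-1,-1],[0,0,-1,0,0,-1,-1],[0,0,0,0,0,0,-1],[0,0,0,0,0,0,-1]]]' 
python3 to.py .5952 -.073 .36 -86;python3 tabs.py scene .12 .4
```

```text
time_s: 44.7
tcp_pos: [0.4083, 0.3185, 0.1432]
eef_rot: [-180.0, 0.1, -110.0]
contact_force: [-0.3, 0.1, 0.0]
gripper_width: 0.0251
gripper_force: 0.0
time_s: 45.5
tcp_pos: [0.4077, 0.3178, 0.2389]
eef_rot: [180.0, -0.1, -110.0]
contact_force: [0.8, 0.8, -2.1]
gripper_width: 0.0118
gripper_force: 40.0
time_s: 46.3
tcp_pos: [0.4077, 0.3181, 0.3578]
eef_rot: [180.0, 0.0, -86.1]
contact_force: [-1.2, 0.5, -3.1]
gripper_width: 0.012
gripper_force: 40.0
units x 20.16 y -7.99 z -0.11 wz -0.03 now [0.4077 0.3181 0.3578] [ 1.7995e+02  1.0000e-02 -8.6130e+01]
[446. 145.] 43 [417.  308.   22.   12.1  25.3] ztop 0.356
[459. 147.] 41 [411.4 331.6   7.9   6.9  -3.8] ztop 0.356
[183. 178.] 216 [ 608.8 -271.4   37.5   17.9  -81.5] ztop 0.219
[206. 183.] 230 [ 603.9 -205.    36.6   15.8  -85.4] ztop 0.219
[321. 179.] 62 [358.7   2.1  34.   15.3 -49.3] ztop 0.132
[232. 188.] 247 [ 594.9 -137.5   37.2   15.8  -81.5] ztop 0.22
[161. 193.] 85 [ 621.6 -333.8   21.4   13.3  -40.6] ztop 0.155
[283. 225.] 102 [596.2   1.9  21.3  14.7 -65.1] ztop 0.156
```

```bash

python3 -m pendant '[[[0.5,-0.2,0,0,0,0,-1],[1,-0.4,0,0,0,0,-1],[1,-0.4,0,0,0,0,-1],[1,-0.4,0,0,0,0,-1],[1,-0.4,0,0,0,0,-1],[1,-0.4,0,0,0,0,-1],[1,-0.4,0,0,0,0,-1],[1,-0.4,0,0,0,0,-1]]]' >/dev/null
python3 -m pendant '[[[1,-0.4,0,0,0,0,-1],[1,-0.4,0,0,0,0,-1],[1,-0.4,0,0,0,0,-1],[1,-0.4,0,0,0,0,-1],[1,-0.4,0,0,0,0,-1],[1,-0.4,0,0,0,0,-1],[1,-0.4,0,0,0,0,-1],[1,-0.4,0,0,0,0,-1]]]' >/dev/null
python3 -m pendant '[[[1,-0.4,0,0,0,0,-1],[1,-0.4,0,0,0,0,-1],[1,-0.4,0,0,0,0,-1],[1,-0.4,0,0,0,0,-1],[0.7,-0.2,0,0,0,0,-1],[0,0,0,0,0,0,-1],[0,0,0,0,0,0,-1],[0,0,0,0,0,0,-1]]]' 
python3 to.py .5952 -.073 .206 -86;python3 tabs.py scene .12 .4 s5
```

```text
time_s: 48.75
tcp_pos: [0.5954, -0.0734, 0.3584]
eef_rot: [180.0, 0.0, -86.0]
contact_force: [0.2, 0.7, -1.3]
gripper_width: 0.0119
gripper_force: 40.0
units x -0.02 y 0.01 z 7.62 wz -0.01 now [ 0.5954 -0.0734  0.3584] [ 1.7999e+02  1.0000e-02 -8.6020e+01]
[258. 140.] 140 [594.2 -63.9  35.3  16.   26.6] ztop 0.378
[183. 178.] 219 [ 609.9 -271.1   37.4   18.7  -78.1] ztop 0.219
[206. 183.] 230 [ 603.9 -204.8   38.2   14.9  -83.7] ztop 0.219
[321. 178.] 59 [358.9   2.   33.6  12.6 -54.1] ztop 0.131
[231. 188.] 218 [ 593.2 -139.    37.7   16.8  -85.7] ztop 0.218
```

View pics/s5.png

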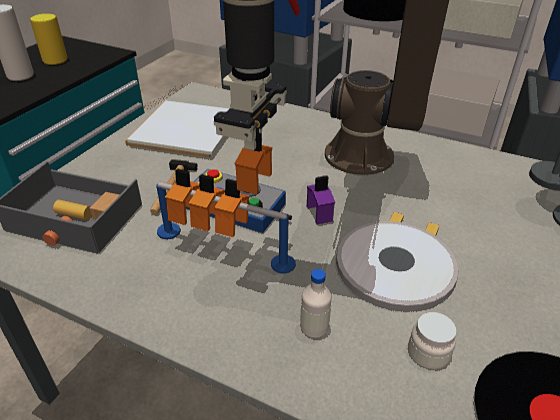

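Scene: three yokes hang on the rail at (178,205), (203,210) and (230,212). The third is slightly tilted, maybe from the knock. The fourth is in hand at (253,165) and the plate is empty. I place the fourth.

```bash

python3 -m pendant '[[[0,0,0.5,0,0,0,-1],[0,0,0.8,0,0,0,-1],[0,0,1,0,0,0,-1],[0,0,1,0,0,0,-1],[0,0,1,0,0,0,-1],[0,0,0.7,0,0,0,-1],[0,0,0.5,0,0,0,-1],[0,0,0.4,0,0,0,-1]]]' 
python3 -m pendant '[[[0,0,0.4,0,0,0,-1],[0,0,0.3,0,0,0,-1],[0,0,0.2,0,0,0,-1],[0,0,0.1,0,0,0,-1],[0,0,0,0,0,0,-1],[0,0,0,0,0,0,-1],[0,0,0,0,0,0,-1],[0,0,0,0,0,0,-1]]]' 
python3 to.py .5952 -.073 .206 -86
```

```text
time_s: 49.6
tcp_pos: [0.5957, -0.0736, 0.2399]
eef_rot: [180.0, -0.0, -86.0]
contact_force: [-0.4, -0.1, -1.5]
gripper_width: 0.0116
gripper_force: 40.0
time_s: 50.4
tcp_pos: [0.5958, -0.0737, 0.2209]
eef_rot: [-180.0, 0.0, -86.0]
contact_force: [0.4, 0.2, -3.0]
gripper_width: 0.0115
gripper_force: 40.0
units x -0.04 y 0.03 z 0.74 wz -0.01 now [ 0.5958 -0.0737  0.2209] [-179.97    0.    -86.02]
```

```bash

python3 -m pendant '[[[0,0,0.3,0,0,0,-1],[0,0,0.2,0,0,0,-1],[0,0,0.18,0,0,0,-1],[0,0,0,0,0,0,-1],[0,0,0,0,0,0,-1],[0,0,0,0,0,0,-0.6],[0,0,0,0,0,0,-0.4],[0,0,0,0,0,0,-0.2]]]' 
python3 -m pendant '[[[0,0,0,0,0,0,0],[0,0,0,0,0,0,0],[0,0,-0.5,0,0,0,0],[0,0,-1,0,0,0,0],[0,0,-1,0,0,0,0],[0,0,-1,0,0,0,0],[0,0,-1,0,0,0,0],[0,0,-1,0,0,0,0]]]' 
python3 tabs.py scene .12 .23 s6; python3 - <<'E'
from h import *
from plant import vision
c=vision.capture("side");cv2.imwrite("pics/s6.png",cv2.resize(c["frame"][180:360,190:390],None,fx=3,fy=3))
E
```

```text
time_s: 51.2
tcp_pos: [0.5957, -0.0737, 0.207]
eef_rot: [-180.0, 0.0, -86.0]
contact_force: [0.5, 0.1, -0.2]
gripper_width: 0.0282
gripper_force: 0.0
time_s: 52.0
tcp_pos: [0.5956, -0.0738, 0.3187]
eef_rot: [-180.0, -0.0, -86.0]
contact_force: [0.2, 0.0, 0.2]
gripper_width: 0.0439
gripper_force: 0.0
[183. 178.] 219 [ 608.3 -271.2   37.8   18.2  -87.9] ztop 0.219
[206. 183.] 230 [ 604.8 -204.3   37.3   16.1  -81.4] ztop 0.219
[321. 178.] 55 [359.9   2.5  34.2  13.4 -56. ] ztop 0.132
[232. 188.] 240 [ 593.  -138.    38.    18.3  -88. ] ztop 0.218
[255. 196.] 248 [597.4 -73.6  35.7  16.4 -87.5] ztop 0.219
```

View pics/s6.png

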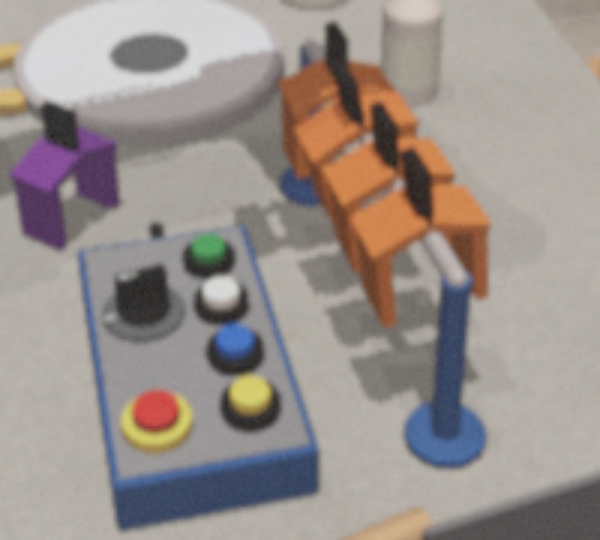

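Side crop: all four yokes are astride the rail and the third leans slightly. I'll straighten it with a gentle pinch.

```bash

python3 -m pendant '[[[0.5,0,0,0,0,0,0],[1,0,0,0,0,0,0],[1,0,0,0,0,0,0],[0.75,0,0,0,0,0,0],[0,0,0.5,0,0,0,0],[0,0,0.5,0,0,0,0],[0,0,0.5,0,0,0,0],[0,0,0,0,0,0,0]]]' 10
python3 to.py .6003 -.139 .207 -86
```

```text
time_s: 52.9
tcp_pos: [0.5992, -0.138, 0.2845]
eef_rot: [179.8, 0.0, -86.0]
contact_force: [-0.1, 0.0, 0.1]
gripper_width: 0.0438
gripper_force: 0.0
units x 0.05 y -0.05 z 3.88 wz -0.00 now [ 0.5992 -0.138   0.2845] [ 1.798e+02  4.000e-02 -8.601e+01]
```

```bash

python3 -m pendant '[[[0,-0.05,0.6,0,0,0,0],[0,0,0.7,0,0,0,0],[0,0,0.7,0,0,0,0],[0,0,0.7,0,0,0,0],[0,0,0.7,0,0,0,0],[0,0,0.2,0,0,0,0],[0,0,0,0,0,0,0],[0,0,0,0,0,0,-0.3]]]' 
python3 -m pendant '[[[0,0,0,0,0,0,-0.6],[0,0,0,0,0,0,-0.8],[0,0,0,0,0,0,-1],[0,0,0,0,0,0,-1],[0,0,0,0,0,0,-1],[0,0,0,0,0,0,-1],[0,0,0,0,0,0,-1],[0,0,0,0,0,0,-1]]]'
```

```text
time_s: 53.7
tcp_pos: [0.6015, -0.1386, 0.2153]
eef_rot: [-180.0, -0.0, -86.0]
contact_force: [-0.2, -0.3, 0.3]
gripper_width: 0.0402
gripper_force: 0.0
time_s: 54.5
tcp_pos: [0.6009, -0.1385, 0.2148]
eef_rot: [180.0, 0.0, -86.0]
contact_force: [-1.0, 0.2, -0.6]
gripper_width: 0.0123
gripper_force: 10.0
```

```bash

python3 -m pendant '[[[0,0,0,0,0,0,-0.8],[0,0,0,0,0,0,-0.7],[0,0,0,0,0,0,-0.5],[0,0,0,0,0,0,-0.2],[0,0,0,0,0,0,0],[0,0,0,0,0,0,0],[0,0,-0.5,0,0,0,0],[0,0,-1,0,0,0,0]]]' 40
python3 -m pendant '[[[0,0,-1,0,0,0,0],[0,0,-1,0,0,0,0],[0,0,-1,0,0,0,0],[0,0,-0.5,0,0,0,0],[0,0,0,0,0,0,0],[0,0,0,0,0,0,0],[0,0,0,0,0,0,0],[0,0,0,0,0,0,0]]]' 
python3 tabs.py scene .12 .23 s7; python3 to.py .4035 -.203 .30 -81.2;python3 to.py .4035 -.203 .30 -171.2;python3 to.py .4035 -.203 .30 8.8
```

```text
time_s: 55.3
tcp_pos: [0.6004, -0.1385, 0.2443]
eef_rot: [179.8, 0.0, -86.0]
contact_force: [0.5, -0.6, -0.1]
gripper_width: 0.0433
gripper_force: 0.0
time_s: 56.1
tcp_pos: [0.6008, -0.1385, 0.3139]
eef_rot: [179.9, 0.0, -86.0]
contact_force: [-0.4, 0.6, 0.1]
gripper_width: 0.0439
gripper_force: 0.0
[183. 178.] 217 [ 610.3 -270.9   37.3   17.5  -79.6] ztop 0.219
[206. 183.] 229 [ 604.7 -205.1   37.6   15.4  -76.6] ztop 0.219
[321. 179.] 59 [359.6   2.8  32.4  14.2 -41. ] ztop 0.132
[230. 191.] 231 [ 604.7 -136.9   37.    15.2  -78.7] ztop 0.219
[254. 196.] 245 [597.2 -73.4  36.5  17.3 -88.5] ztop 0.219
units x 1.68 y 10.25 z 0.70 wz -1.21 now [ 0.6009 -0.1385  0.3141] [179.92   0.   -86.03]
units x 10.25 y -1.68 z 0.70 wz 21.29 now [ 0.6009 -0.1385  0.3141] [179.92   0.   -86.03]
units x -10.25 y 1.68 z 0.70 wz -23.71 now [ 0.6009 -0.1385  0.3141] [179.92   0.   -86.03]
```

```bash

python3 -m pendant '[[[0,0,0,0,0,-1,-0.3],[0,0,0,0,0,-1,-0.3],[0,0,0,0,0,-1,-0.3],[0,0,0,0,0,-1,-0.3],[0,0,0,0,0,-1,-0.3],[0,0,0,0,0,-1,-0.3],[0,0,0,0,0,-1,-0.3],[0,0,0,0,0,-1,-0.3]]]' >/dev/null
python3 -m pendant '[[[0,0,0,0,0,-1,-0.3],[0,0,0,0,0,-1,-0.3],[0,0,0,0,0,-1,-0.3],[0,0,0,0,0,-1,-0.3],[0,0,0,0,0,-1,-0.3],[0,0,0,0,0,-1,-0.3],[0,0,0,0,0,-1,-0.3],[0,0,0,0,0,-1,-0.3]]]' >/dev/null
python3 -m pendant '[[[0,0,0,0,0,-1,-0.3],[0,0,0,0,0,-1,-0.3],[0,0,0,0,0,-1,-0.3],[0,0,0,0,0,-1,-0.3],[0,0,0,0,0,-1,-0.3],[0,0,0,0,0,-1,-0.3],[0,0,0,0,0,-1,-0.3],[0,0,0,0,0,-0.7,-0.3]]]' >/dev/null
python3 -m pendant '[[[-0.5,0.1,0,0,0,0,-0.3],[-1,0.2,0,0,0,0,-0.3],[-1,0.2,0,0,0,0,-0.3],[-1,0.2,0,0,0,0,-0.3],[-1,0.2,0,0,0,0,-0.3],[-1,0.2,0,0,0,0,-0.3],[-1,0.2,0,0,0,0,-0.3],[-1,0.2,0.3,0,0,0,-0.3]]]'
python3 -m pendant '[[[-1,0.2,0.4,0,0,0,-0.3],[-1,0.1,0.5,0,0,0,-0.3],[-0.7,0,0.5,0,0,0,-0.3],[0,0,0.5,0,0,0,-0.3],[0,0,0.5,0,0,0,-0.3],[0,0,0.5,0,0,0,-0.3],[0,0,0,0,0,0,-0.3],[0,0,0,0,0,0,-0.3]]]'
python3 to.py .4035 -.203 .091 8.8;  python3 - <<'E'
from h import *
from look3 import console
from plant import r,vision
s=r.get_state()
c=vision.capture("wrist");console(c,wristT(s,c))
c=vision.capture("side");console(c,None)
E
```

```text
time_s: 59.35
tcp_pos: [0.4563, -0.1916, 0.3095]
eef_rot: [180.0, -0.1, 8.7]
contact_force: [0.1, -0.5, -0.1]
gripper_width: 0.0306
gripper_force: 0.0
time_s: 60.15
tcp_pos: [0.4054, -0.2052, 0.2507]
eef_rot: [180.0, 0.1, 8.8]
contact_force: [1.0, 0.4, -0.1]
gripper_width: 0.0306
gripper_force: 0.0
units x -0.08 y -0.12 z 7.99 wz -0.00 now [ 0.4054 -0.2052  0.2507] [1.80e+02 5.00e-02 8.79e+00]
rail 598 [ 0.56133017 -0.21998847] [ 0.56813136 -0.29851123] yaw -85.04971 0.15870413734810795
yel 708 [ 0.4683 -0.3235  0.0685] [0.03  0.029 0.009] [ 0.4686 -0.3224  0.071 ]
blu 693 [ 0.4677 -0.2661  0.069 ] [0.029 0.029 0.009] [ 0.468  -0.2653  0.071 ]
wht 686 [ 0.4669 -0.2082  0.0707] [0.029 0.029 0.006] [ 0.4672 -0.2081  0.0711]
grn 716 [ 0.4662 -0.1514  0.0692] [0.029 0.03  0.01 ] [ 0.4666 -0.1509  0.071 ]
stop 860 [ 0.3991 -0.3252  0.0687] [0.035 0.036 0.009] [ 0.3997 -0.3238  0.0709]
sel 590 [ 404.6 -201.8   41.    13.     8.7] [0.09037487 0.09285407 0.09431449]
rail 2307 [0.55588647 0.00263316] [ 0.61901904 -0.35302459] yaw -79.93431 0.17505818758304928
yel 122 [ 0.4667 -0.3269  0.0691] [0.028 0.029 0.009] [ 0.4666 -0.33    0.0705]
blu 114 [ 0.4662 -0.2679  0.0689] [0.028 0.033 0.01 ] [ 0.4661 -0.2718  0.07  ]
wht 93 [ 0.4657 -0.2109  0.0687] [0.028 0.029 0.009] [ 0.465  -0.2139  0.0699]
grn 87 [ 0.4647 -0.1517  0.0689] [0.027 0.032 0.009] [ 0.4643 -0.1562  0.0697]
stop 182 [ 0.3971 -0.3289  0.069 ] [0.034 0.037 0.01 ] [ 0.3971 -0.3311  0.0706]
sel 131 [ 402.3 -204.5   42.    18.1   10.7] [0.08057856 0.09061733 0.09403343]
```

```bash

python3 -m pendant '[[[0,-0.15,0.5,0,0,0,-0.3],[0,0,0.9,0,0,0,-0.3],[0,0,0.9,0,0,0,-0.3],[0,0,0.9,0,0,0,-0.3],[0,0,0.9,0,0,0,-0.3],[0,0,0.9,0,0,0,-0.3],[0,0,0.6,0,0,0,-0.3],[0,0,0,0,0,0,-0.3]]]'
python3 to.py .404 -.2023 .091 8.8
```

```text
time_s: 61.05
tcp_pos: [0.4033, -0.2019, 0.1371]
eef_rot: [-179.9, 0.2, 8.8]
contact_force: [0.7, -0.0, 0.3]
gripper_width: 0.0308
gripper_force: 0.0
units x 0.03 y 0.02 z 2.31 wz -0.01 now [ 0.4033 -0.2019  0.1371] [-179.94    0.19    8.75]
```

```bash

python3 -m pendant '[[[0,0,0.5,0,0,0,-0.3],[0,0,0.5,0,0,0,-0.3],[0,0,0.5,0,0,0,-0.3],[0,0,0.5,0,0,0,-0.3],[0,0,0.3,0,0,0,-0.3],[0,0,0,0,0,0,-0.3],[0,0,0,0,0,0,-1],[0,0,0,0,0,0,-1]]]' 15
python3 -m pendant '[[[0,0,0,0,0,0,-1],[0,0,0,0,0,0,-1],[0,0,0,0,0,0,-1],[0,0,0,0,0,0,-1],[0,0,0,0,0,0,-1],[0,0,0,0,0,0,-1],[0,0,0,0,0,0,-1],[0,0,0,0,0,0,-1]]]'
python3 to.py .404 -.2023 .091 8.8
```

```text
time_s: 61.85
tcp_pos: [0.4049, -0.2023, 0.0933]
eef_rot: [180.0, -0.0, 8.8]
contact_force: [-0.8, 0.4, 0.5]
gripper_width: 0.0198
gripper_force: 0.0
time_s: 62.65
tcp_pos: [0.4049, -0.2023, 0.0933]
eef_rot: [180.0, -0.0, 8.8]
contact_force: [-1.0, 0.3, 5.4]
gripper_width: 0.0138
gripper_force: 15.0
units x -0.05 y -0.01 z 0.12 wz -0.00 now [ 0.4049 -0.2023  0.0933] [ 1.7998e+02 -4.0000e-02  8.7900e+00]
```

```bash

python3 -m pendant '[[[0,0,0,0,0,0.5,-1],[0,0,0,0,0,1,-1],[0,0,0,0,0,1,-1],[0,0,0,0,0,1,-1],[0,0,0,0,0,1,-1],[0,0,0,0,0,1,-1],[0,0,0,0,0,1,-1],[0,0,0,0,0,1,-1]]]'
python3 -m pendant '[[[0,0,0,0,0,1,-1],[0,0,0,0,0,1,-1],[0,0,0,0,0,1,-1],[0,0,0,0,0,1,-1],[0,0,0,0,0,1,-1],[0,0,0,0,0,1,-1],[0,0,0,0,0,1,-1],[0,0,0,0,0,1,-1]]]'
python3 -m pendant '[[[0,0,0,0,0,1,-1],[0,0,0,0,0,1,-1],[0,0,0,0,0,0.6,-1],[0,0,0,0,0,0,-1],[0,0,0,0,0,0,-0.6],[0,0,0,0,0,0,-0.5],[0,0,0,0,0,0,-0.4],[0,0,0,0,0,0,-0.4]]]'
python3 -m pendant '[[[0,0,-0.5,0,0,0,-0.4],[0,0,-1,0,0,0,-0.4],[0,0,-1,0,0,0,-0.4],[0,0,-1,0,0,0,-0.4],[0,0,-1,0,0,0,-0.4],[0,0,-1,0,0,0,-0.4],[0,0,-1,0,0,0,-0.4],[0,0,-0.5,0,0,0,-0.4]]]'
python3 - <<'E'
from h import *
from look3 import console
from plant import r,vision
s=r.get_state()
c=vision.capture("wrist");console(c,wristT(s,c))
c=vision.capture("side");console(c,None)
E
python3 to.py .4675 -.325 .25 -90
```

```text
time_s: 63.45
tcp_pos: [0.4048, -0.203, 0.0933]
eef_rot: [179.9, -0.0, -21.4]
contact_force: [-0.5, -7.0, 3.5]
gripper_width: 0.0136
gripper_force: 15.0
time_s: 64.25
tcp_pos: [0.4042, -0.2036, 0.0933]
eef_rot: [179.9, -0.1, -53.4]
contact_force: [-1.4, -10.7, 4.9]
gripper_width: 0.0136
gripper_force: 15.0
time_s: 65.05
tcp_pos: [0.4046, -0.2021, 0.0928]
eef_rot: [180.0, 0.0, -63.6]
contact_force: [-1.4, 0.3, -0.1]
gripper_width: 0.0258
gripper_force: 0.0
time_s: 65.85
tcp_pos: [0.4053, -0.2023, 0.2354]
eef_rot: [-179.8, -0.1, -63.6]
contact_force: [0.2, -0.5, -0.4]
gripper_width: 0.0265
gripper_force: 0.0
rail 18614 [ 0.55637594 -0.05223419] [ 0.58800793 -0.28514093] yaw -82.265755 0.1740974095722372
yel 962 [ 0.4684 -0.3247  0.0688] [0.03  0.029 0.009] [ 0.468  -0.324   0.0711]
blu 821 [ 0.4676 -0.2667  0.0692] [0.029 0.029 0.008] [ 0.4674 -0.2669  0.071 ]
wht 725 [ 0.4667 -0.2087  0.0687] [0.029 0.03  0.009] [ 0.4667 -0.2097  0.071 ]
grn 654 [ 0.4662 -0.1514  0.0686] [0.029 0.029 0.009] [ 0.466  -0.1525  0.071 ]
stop 1281 [ 0.3985 -0.3258  0.0688] [0.036 0.035 0.01 ] [ 0.399  -0.3254  0.071 ]
sel 649 [ 404.  -202.4   42.3   14.   -65.1] [0.08981849 0.09281141 0.09424464]
rail 2299 [0.57106153 0.0021523 ] [ 0.61158849 -0.35388022] yaw -83.506004 0.17510207407470618
yel 123 [ 0.4667 -0.3267  0.069 ] [0.028 0.029 0.01 ] [ 0.4662 -0.3299  0.0702]
blu 112 [ 0.4662 -0.2683  0.0685] [0.029 0.031 0.009] [ 0.4659 -0.2719  0.0701]
wht 96 [ 0.4659 -0.2104  0.0683] [0.028 0.034 0.008] [ 0.4652 -0.2153  0.0704]
grn 87 [ 0.4646 -0.1548  0.0692] [0.027 0.033 0.01 ] [ 0.4646 -0.1574  0.0704]
stop 181 [ 0.3966 -0.3281  0.0693] [0.035 0.036 0.01 ] [ 0.3968 -0.3314  0.0705]
sel 106 [ 402.5 -205.6   42.5   14.8  -67.7] [0.08213034 0.09101433 0.09418315]
units x 6.14 y -3.11 z -0.77 wz 6.60 now [ 0.4053 -0.2023  0.2345] [-1.7985e+02 -9.0000e-02 -6.3610e+01]
```

```bash

python3 -m pendant '[[[0,0,0,0,0,1,-1],[0,0,0,0,0,1,-1],[0,0,0,0,0,1,-1],[0,0,0,0,0,1,-1],[0,0,0,0,0,1,-1],[0,0,0,0,0,1,-1],[0,0,0,0,0,1,-1],[0,0,0,0,0,1,-1]]]' >/dev/null
python3 -m pendant '[[[0,0,0,0,0,1,-1],[0,0,0,0,0,1,-1],[0,0,0,0,0,1,-1],[0,0,0,0,0,1,-1],[0,0,0,0,0,1,-1],[0,0,0,0,0,1,-1],[0,0,0,0,0,1,-1],[0,0,0,0,0,1,-1]]]' >/dev/null
python3 -m pendant '[[[0,0,0,0,0,1,-1],[0,0,0,0,0,1,-1],[0,0,0,0,0,1,-1],[0,0,0,0,0,1,-1],[0,0,0,0,0,1,-1],[0,0,0,0,0,1,-1],[0,0,0,0,0,1,-1],[0,0,0,0,0,1,-1]]]' >/dev/null
python3 -m pendant '[[[0,0,0,0,0,1,-1],[0,0,0,0,0,1,-1],[0,0,0,0,0,1,-1],[0,0,0,0,0,1,-1],[0,0,0,0,0,1,-1],[0,0,0,0,0,0.1,-1],[0,0,0,0,0,0,-1],[0,0,0,0,0,0,-1]]]'
python3 to.py .4675 -.3245 .107 -180
```

```text
time_s: 69.15
tcp_pos: [0.4044, -0.2022, 0.2326]
eef_rot: [180.0, -0.0, -179.9]
contact_force: [0.1, -0.1, 0.2]
gripper_width: 0.0004
gripper_force: 0.0
units x -3.16 y -6.12 z 6.28 wz 0.01 now [ 0.4044 -0.2022  0.2326] [ 1.7999e+02 -4.0000e-02 -1.7994e+02]
```

```bash

python3 -m pendant '[[[-0.4,-0.7,0,0,0,0,-1],[-0.5,-1,0,0,0,0,-1],[-0.5,-1,0,0,0,0,-1],[-0.5,-1,0.3,0,0,0,-1],[-0.5,-1,0.5,0,0,0,-1],[-0.5,-1,0.5,0,0,0,-1],[-0.26,-0.42,0.7,0,0,0,-1],[0,0,0.8,0,0,0,-1]]]'
python3 -m pendant '[[[0,0,0.8,0,0,0,-1],[0,0,0.8,0,0,0,-1],[0,0,0.8,0,0,0,-1],[0,0,0.6,0,0,0,-1],[0,0,0.2,0,0,0,-1],[0,0,0,0,0,0,-1],[0,0,0,0,0,0,-1],[0,0,0,0,0,0,-1]]]'
python3 to.py .4675 -.3245 .107 -180
```

```text
time_s: 69.95
tcp_pos: [0.4682, -0.3256, 0.1758]
eef_rot: [-180.0, -0.0, 180.0]
contact_force: [-0.7, -0.3, -0.5]
gripper_width: 0.0
gripper_force: 0.0
time_s: 70.75
tcp_pos: [0.4682, -0.3248, 0.1137]
eef_rot: [-180.0, 0.1, 180.0]
contact_force: [-0.9, -0.2, 0.3]
gripper_width: 0.0003
gripper_force: 0.0
units x 0.03 y 0.02 z 0.34 wz -0.00 now [ 0.4682 -0.3248  0.1137] [-1.7997e+02  7.0000e-02  1.7998e+02]
```

```bash

python3 -m pendant '[[[0,0,0.4,0,0,0,-1],[0,0,0.3,0,0,0,-1],[0,0,0.2,0,0,0,-1],[0,0,0.2,0,0,0,-1],[0,0,0.1,0,0,0,-1],[0,0,0.1,0,0,0,-1],[0,0,0,0,0,0,-1],[0,0,0,0,0,0,-1]]]'
```

```text
time_s: 71.55
tcp_pos: [0.4674, -0.3246, 0.0881]
eef_rot: [-180.0, -0.0, 180.0]
contact_force: [-4.4, 5.2, 14.4]
gripper_width: 0.0008
gripper_force: 7.0
```

```bash

python3 -m pendant '[[[0,0,0.05,0,0,0,-1],[0,0,0.05,0,0,0,-1],[0,0,0,0,0,0,-1],[0,0,0,0,0,0,-1],[0,0,0,0,0,0,-1],[0,0,0,0,0,0,-1],[0,0,0,0,0,0,-1],[0,0,0,0,0,0,-1]]]'
```

```text
time_s: 72.35
tcp_pos: [0.4675, -0.3247, 0.0878]
eef_rot: [-180.0, 0.0, -180.0]
contact_force: [-8.8, 9.1, 28.7]
gripper_width: 0.0005
gripper_force: 14.5
```

Hard stop reached on yellow. Next is white at (.4665,-.209).

```bash

python3 -m pendant '[[[0,0,-0.5,0,0,0,-1],[0,0,-0.8,0,0,0,-1],[0,0,-0.7,0,0,0,-1],[0,0.5,0,0,0,0,-1],[0,1,0,0,0,0,-1],[0,1,0,0,0,0,-1],[0,1,0,0,0,0,-1],[0,1,0,0,0,0,-1]]]'
python3 -m pendant '[[[0,1,0,0,0,0,-1],[0,0.27,0,0,0,0,-1],[0,0,0,0,0,0,-1],[0,0,0.3,0,0,0,-1],[0,0,0.3,0,0,0,-1],[0,0,0,0,0,0,-1],[0,0,0,0,0,0,-1],[0,0,0,0,0,0,-1]]]'
python3 to.py .4665 -.209 .0865 -180
```

```text
time_s: 73.15
tcp_pos: [0.4674, -0.2335, 0.1242]
eef_rot: [180.0, -0.0, 180.0]
contact_force: [-0.0, -0.2, 0.0]
gripper_width: 0.0004
gripper_force: 0.0
time_s: 73.95
tcp_pos: [0.4678, -0.2096, 0.1129]
eef_rot: [-180.0, -0.0, 179.9]
contact_force: [0.1, 0.7, -0.1]
gripper_width: 0.0004
gripper_force: 0.0
units x 0.06 y 0.03 z 1.32 wz -0.01 now [ 0.4678 -0.2096  0.1129] [-1.8000e+02 -1.0000e-02  1.7994e+02]
```

```bash

python3 -m pendant '[[[0.06,0,0.4,0,0,0,-1],[0,0,0.3,0,0,0,-1],[0,0,0.2,0,0,0,-1],[0,0,0.2,0,0,0,-1],[0,0,0.15,0,0,0,-1],[0,0,0.1,0,0,0,-1],[0,0,0,0,0,0,-1],[0,0,0,0,0,0,-1]]]'
python3 -m pendant '[[[0,0,0.03,0,0,0,-1],[0,0,0,0,0,0,-1],[0,0,0,0,0,0,-1],[0,0,0,0,0,0,-1],[0,0,0,0,0,0,-1],[0,0,0,0,0,0,-1],[0,0,0,0,0,0,-1],[0,0,0,0,0,0,-1]]]'
```

```text
time_s: 74.75
tcp_pos: [0.4663, -0.2093, 0.0879]
eef_rot: [-180.0, -0.0, -180.0]
contact_force: [-9.0, 5.4, 25.1]
gripper_width: 0.0005
gripper_force: 12.9
time_s: 75.55
tcp_pos: [0.4663, -0.2093, 0.0878]
eef_rot: [-180.0, 0.0, -180.0]
contact_force: [-10.7, 6.9, 31.6]
gripper_width: 0.0005
gripper_force: 15.6
```

White is fully in. Blue next: Δy is -58 mm, which is -2.88 units.

```bash

python3 -m pendant '[[[0,0,-0.5,0,0,0,-1],[0,0,-0.8,0,0,0,-1],[0,0,-0.7,0,0,0,-1],[0,-0.5,0,0,0,0,-1],[0,-1,0,0,0,0,-1],[0,-1,0,0,0,0,-1],[0,-0.38,0,0,0,0,-1],[0,0,0.3,0,0,0,-1]]]'
python3 -m pendant '[[[0,0,0.3,0,0,0,-1],[0,0,0,0,0,0,-1],[0,0,0,0,0,0,-1],[0,0,0,0,0,0,-1],[0,0,0,0,0,0,-1],[0,0,0,0,0,0,-1],[0,0,0,0,0,0,-1],[0,0,0,0,0,0,-1]]]'
python3 to.py .467 -.267 .0865 -180
```

```text
time_s: 76.35
tcp_pos: [0.4667, -0.2679, 0.119]
eef_rot: [-180.0, 0.0, 179.9]
contact_force: [-0.6, -0.3, -0.6]
gripper_width: 0.0004
gripper_force: 0.0
time_s: 77.15
tcp_pos: [0.4666, -0.2669, 0.1135]
eef_rot: [-180.0, 0.0, 180.0]
contact_force: [0.2, -0.3, -0.4]
gripper_width: 0.0004
gripper_force: 0.0
units x -0.02 y -0.01 z 1.35 wz -0.01 now [ 0.4666 -0.2669  0.1135] [-1.8000e+02  1.0000e-02  1.7998e+02]
```

Then green: Δy is +115 mm, which is 5.75 units.

```bash

python3 -m pendant '[[[0,0,0.4,0,0,0,-1],[0,0,0.3,0,0,0,-1],[0,0,0.2,0,0,0,-1],[0,0,0.2,0,0,0,-1],[0,0,0.15,0,0,0,-1],[0,0,0.12,0,0,0,-1],[0,0,0,0,0,0,-1],[0,0,0,0,0,0,-1]]]'
python3 -m pendant '[[[0,0,0.03,0,0,0,-1],[0,0,0,0,0,0,-1],[0,0,0,0,0,0,-1],[0,0,0,0,0,0,-1],[0,0,0,0,0,0,-1],[0,0,0,0,0,0,-1],[0,0,0,0,0,0,-1],[0,0,0,0,0,0,-1]]]'
python3 -m pendant '[[[0,0,-0.5,0,0,0,-1],[0,0,-0.8,0,0,0,-1],[0,0,-0.7,0,0,0,-1],[0,0.5,0,0,0,0,-1],[0,1,0,0,0,0,-1],[0,1,0,0,0,0,-1],[0,1,0,0,0,0,-1],[0,1,0,0,0,0,-1]]]'
python3 -m pendant '[[[0,1,0,0,0,0,-1],[0.03,0.25,0,0,0,0,-1],[0,0,0,0,0,0,-1],[0,0,0.3,0,0,0,-1],[0,0,0.3,0,0,0,-1],[0,0,0,0,0,0,-1],[0,0,0,0,0,0,-1],[0,0,0,0,0,0,-1]]]'
python3 to.py .466 -.152 .0865 -180
```

```text
time_s: 77.95
tcp_pos: [0.4662, -0.2669, 0.0879]
eef_rot: [-180.0, -0.0, -180.0]
contact_force: [-8.5, 6.2, 25.2]
gripper_width: 0.0003
gripper_force: 12.2
time_s: 78.75
tcp_pos: [0.4662, -0.2669, 0.0878]
eef_rot: [-180.0, 0.0, -180.0]
contact_force: [-9.6, 7.1, 28.6]
gripper_width: 0.0006
gripper_force: 14.6
time_s: 79.55
tcp_pos: [0.4662, -0.1757, 0.1247]
eef_rot: [180.0, -0.0, 180.0]
contact_force: [0.5, 0.1, 0.9]
gripper_width: 0.0004
gripper_force: 0.0
time_s: 80.35
tcp_pos: [0.466, -0.1522, 0.1133]
eef_rot: [-180.0, -0.0, 179.9]
contact_force: [-0.4, -0.7, -0.0]
gripper_width: 0.0005
gripper_force: 0.0
units x 0.00 y 0.01 z 1.34 wz -0.01 now [ 0.466  -0.1522  0.1133] [-1.7999e+02 -1.0000e-02  1.7994e+02]
```

```bash

python3 -m pendant '[[[0,0,0.4,0,0,0,-1],[0,0,0.3,0,0,0,-1],[0,0,0.2,0,0,0,-1],[0,0,0.2,0,0,0,-1],[0,0,0.15,0,0,0,-1],[0,0,0.12,0,0,0,-1],[0,0,0,0,0,0,-1],[0,0,0,0,0,0,-1]]]'
python3 -m pendant '[[[0,0,0.03,0,0,0,-1],[0,0,0,0,0,0,-1],[0,0,0,0,0,0,-1],[0,0,0,0,0,0,-1],[0,0,0,0,0,0,-1],[0,0,0,0,0,0,-1],[0,0,0,0,0,0,-1],[0,0,0,0,0,0,-1]]]'
python3 -m pendant '[[[0,0,-0.5,0,0,0,-1],[0,0,-1,0,0,0,-1],[0,0,-1,0,0,0,-1],[0,0,-1,0,0,0,-1],[0,0,-1,0,0,0,-1],[0,0,-1,0,0,0,-1],[0,0,-1,0,0,0,-1],[0,0,-1,0,0,0,-1]]]'
python3 -m pendant '[[[0,0,0,0,0,0,-1],[0,0,0,0,0,0,-1],[0,0,0,0,0,0,-1],[0,0,0,0,0,0,-1],[0,0,0,0,0,0,-1],[0,0,0,0,0,0,-1],[0,0,0,0,0,0,-1],[0,0,0,0,0,0,-1]]]'
python3 tabs.py scene .12 .23 s9; python3 - <<'E'
from h import *
from look3 import console
from plant import vision
a=vision.capture("scene");c=vision.capture("side");console(c,None)
f=lambda i:cv2.resize(i,(400,300))
cv2.imwrite("pics/end.png",np.vstack([np.hstack([f(a["frame"][120:330,130:410]),f(c["frame"][180:360,190:430])])]))
E
```

```text
time_s: 81.15
tcp_pos: [0.4658, -0.152, 0.0878]
eef_rot: [-180.0, 0.0, -180.0]
contact_force: [-10.5, 4.4, 27.0]
gripper_width: 0.0006
gripper_force: 13.6
time_s: 81.95
tcp_pos: [0.4658, -0.152, 0.0877]
eef_rot: [-180.0, 0.0, -180.0]
contact_force: [-12.2, 5.3, 33.0]
gripper_width: 0.0004
gripper_force: 16.4
time_s: 82.75
tcp_pos: [0.466, -0.1518, 0.2361]
eef_rot: [180.0, 0.0, 180.0]
contact_force: [0.3, -1.0, 0.4]
gripper_width: 0.0001
gripper_force: 0.0
time_s: 83.55
tcp_pos: [0.466, -0.1519, 0.2353]
eef_rot: [180.0, -0.0, 180.0]
contact_force: [0.2, 0.1, -0.7]
gripper_width: 0.0003
gripper_force: 0.0
[182. 178.] 218 [ 609.1 -270.6   35.9   15.9  -77.4] ztop 0.219
[206. 183.] 229 [ 604.5 -204.3   36.1   17.3  -78.8] ztop 0.219
[321. 178.] 56 [359.1   1.3  36.   14.1 -44.2] ztop 0.131
[230. 191.] 230 [ 602.9 -136.8   36.    15.1  -85.2] ztop 0.219
[254. 196.] 242 [597.1 -73.6  36.2  18.2  87. ] ztop 0.219
[283. 225.] 72 [596.7   2.2  21.3  13.2 -64.6] ztop 0.155
rail 2302 [0.56813728 0.00707542] [ 0.60755554 -0.35434001] yaw -83.77556 0.1752645131080404
yel 122 [ 0.4668 -0.3269  0.0692] [0.028 0.028 0.01 ] [ 0.4669 -0.3297  0.0704]
blu 111 [ 0.4665 -0.269   0.0693] [0.029 0.031 0.009] [ 0.4662 -0.2716  0.0703]
wht 95 [ 0.4657 -0.2116  0.0693] [0.028 0.03  0.01 ] [ 0.4655 -0.2148  0.0699]
grn 86 [ 0.4647 -0.1529  0.069 ] [0.027 0.031 0.01 ] [ 0.4642 -0.1561  0.07  ]
stop 182 [ 0.3972 -0.3278  0.0692] [0.034 0.036 0.01 ] [ 0.3968 -0.3315  0.0703]
sel 110 [ 402.4 -204.7   42.6   14.5  -66.1] [0.08128231 0.09092261 0.09414882]
```

View pics/end.png

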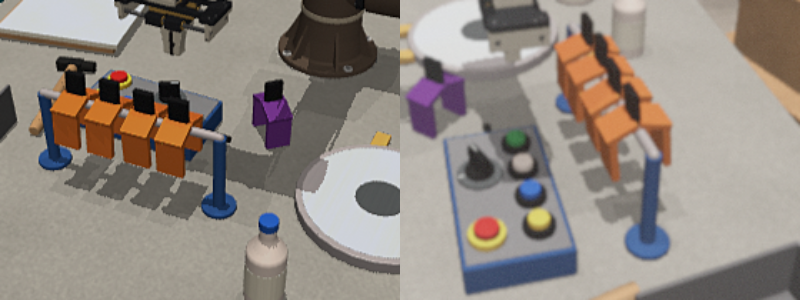

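All four yokes hang still on the rail, the plate is empty, the selector has turned over, the keys are back up and the bystanders are untouched. I hand it in.

```bash
python3 -c "
from plant import r
print(r.close_job())"
```

```text
the job is handed in; nothing more can be done
None
```

The job is handed in at about 84 s: all four orange yokes hang still on the rail, the selector is clicked over and holding, and the yellow, white, blue and green keys were each pressed to the stop in that order; I straightened the third yoke after it was found leaning, and the stop button, bottle, tub and mallet were not touched.

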